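Jack a loose rail tight under a desk riser and hold it for screwing

ROBOT

A 6-joint arm with a two-finger parallel gripper is mounted at the origin on the work surface. World frame = base frame: x ahead of the robot, y to its left, z up, the work surface at z = 0. Lengths are in m, angles in rad, forces in N, time in s.
With the tool pointing down it reaches from about 0.25 to 0.725 m from the base axis. Payload 4 kg.
Tool frame: the origin (TCP) lies at the very end of the fingers, on their centre line; the grasp point (between the pads) lies 19 mm behind it; x points along the fingers, y is the direction in which the jaws open and shut, and the axes are right-handed (so a half turn about x gives the same grasp; the last joint's range is limited). The gripper opens to 85 mm and grips with 20 to 120 N. Pads are 22 mm wide; open, the fingers measure 114 mm over their backs; the gripper's body (76 mm by 85 mm) begins 54 mm behind the grasp point. The pads swing forward as they close: fully open they stand 13 mm farther back than shut.
Start: joints at [-1.334, 0.241, 0.005, 1.335, 0, 1.571], TCP at [0.117, -0.486, 0.231] pointing down, gripper open.
Joint ranges: [-2.72, 2.72], [-1.05, 1.87], [-1.09, 1.28], [-1.99, 2.15], [-1.42, 1.44], [-3.14, 3.14]. Speed limits (rad/s): [2.79, 2.79, 3.14, 3.14, 3.14, 3.14].

INTERFACE

Orientations are given as a unit quaternion [x, y, z, w].
In Python, from workcell import get_obs, camera, job_done gives the robot as it stands. The module is installed in compiled form; this text tells all that it offers.
- The arm moves only by the tool arm_command, never from a script. Its argument "motion" is a list of rows, each an object of numbers: "x", "y", "z": the shift along the tool's x, y, z in m; "roll": the turn about the tool's x in rad; "fingers": the opening, from 0 (shut) to 1 (fully open). A call has 1 to 20 rows; each row shifts and turns the pose as measured when the row begins, along the tool's axes as they then stand; what a row does not reach is not made up. A row lasts 1/12 s, in which the tool goes at most 41.7 mm and 7.16 degrees, less where a joint would pass 70% of its speed; a pose out of reach is approached as far as the arm can. A call is refused whole if a number of a shift passes 0.0417 or a number of a turn 0.125, either way. A call with a gripper value outside its range is refused whole. The fingers move at their own pace and stop on an object; the grip force is fixed at half the most. Time passes only in rows, so rows that do not move let the fingers close. It gives the time, the measured TCP pose, the force and the opening at its end, in the units of the state.
- get_obs(): the state, without advancing time (a new reading comes with each control period).
- camera(name): name is "scene" or "top" or "wrist"; returns a dict with "frame" (480x640x3 uint8, red, green, blue), "intrinsics" (3x3 intrinsics, pixels), "rvec" (rotation vector, rad) and "tvec" (3), from world to camera coordinates, as OpenCV has them. Camera axes: x right, y down, z forward; pixel columns grow to the right and rows downward; lengths in m; the calibration is good to about 2 mm. A picture is of the moment at which its call begins. There is no depth.
- job_done(): hands the job in, once; it reports no verdict.
The state is a dict: "clock": time; "joint_pos": joint angles; "joint_vel": joint speeds; "tau": joint torques, N m; "eef_pos": TCP position; "tool_rot": TCP orientation; "ft_force": force on the tool from outside, world axes, zero at the start; "ft_torque": the same for the moment, N m; "grip_width": finger opening in m.
Only numpy, scipy, OpenCV 4.12 (cv2) and the standard library are available. Lean on these libraries where they do the work, as an engineer would, in place of code of your own. Each camera call takes 0.05 s, during which the arm holds its last target.

TASK

In the school wood workshop a low desk riser is held down on the bench and its near rail is still loose at the bottom of its grooves: stand the small ratchet jack on the bench with its saddle centred under the pencil-crossed lift block on that rail and let go of the jack. Then pump the jack handle until the rail is tight up against the underside of the riser's top, and finish holding the handle pressed down so that the rail stays tight while a classmate drives the screws (the rail sinks back if you let up). Raise the rail with the jack only, and leave everything else on the bench where it is.

Things in the scene. Friction and masses are not known exactly. Their poses are not given: they have to be found in the camera images.
- jack: Small ratchet toe jack, about 0.85 kg, loose, upright. Origin: centre of its base plate's underside (170 x, 90 y, 6 mm thick); x points to the toe, away from the handle. Upright aluminium housing of two flat cheeks: 40 mm wide over all (y), x -39 to +25, z 6 to 104 mm; rack bar between them sticks up to z 122 (lowered). Mass centre 11 mm behind the origin, 44 mm up. Carry it by the cheeks.
- jack_grip (a point): Point between the jack's cheeks to carry it by, 7 mm behind the jack's origin, 82 mm above its underside; axes as the jack's; the fingers close along the jack's y on 40 mm.
- saddle (a point): Centre of the top face of the jack's saddle: flat steel disc 32 mm across on the toe (22 wide, 12 mm thick), 60 mm in front of the jack's origin. Starts fully lowered, 20 mm above the jack's underside; pumping raises it, 60 mm at most. The ratchet has 8 mm teeth: when the handle comes up, the saddle sinks back by up to 8 mm onto the last tooth that clicked and stays there.
- pump_handle: The jack's pump lever, sticking out behind it. Origin: on its cross pin, 22 mm behind the jack's origin, 68 mm up; it runs along its own -x, rubber grip (26 wide, 18 mm thick) 60 to 140 mm from the pin. Sprung up: rests 30 deg above level, full stroke ends 15 deg below (stop). Push 2 to 5 N empty, up to 7 N with the rail; each N beyond that adds about 4 N at the saddle.
- handle_grip (a point): Point to push on: top face of the rubber grip, 110 mm from the pin (9 mm above the lever's centre line); axes as the lever's. At rest 113 mm behind and 131 mm above the jack's origin, at the end of the stroke 131 mm behind and 48 mm above it. A full stroke from rest raises the saddle about 20 mm, of which two teeth (16 mm) stay when the handle comes up fully.
- riser: Low plywood desk riser held to the bench by two steel holdfasts at its far side: top board 200 (x) x 420 (y) x 18 mm, upper face 132 mm high, on two end panels 18 mm thick. Origin: on the bench below the middle of its near edge; its x points from the near side (loose rail) to the far side. It does not move.
- loose_rail: Loose softwood rail, 18 thick, 50 tall, 364 mm long, about 0.35 kg, under the near edge of the riser's top; its ends slide in upright grooves, 22 mm up and down only. On its near face a plywood lift block, 45 (x) x 90 (y) x 28 mm, sticks out 39 mm past the top's edge, with a pencil cross on its upper face. Origin and axes as the riser's at the start; rises with the rail.
- lift_mark (a point): The marked lift point: middle of the flat underside of the lift block, right below the pencil cross, 16 mm from the riser's origin towards its -x; axes as the riser's. 42 mm above the bench at the start (22 mm above the lowered saddle), 64 mm when the rail is tight under the top.
- toy_block: Bystander: wooden block 60 x 150 x 70 mm with two round wooden discs on top (88 mm tall in all); origin at its underside. Not to be disturbed.
- wood_disc: Bystander: wooden disc 56 mm across, 18 mm thick, lying on the bench. Not to be disturbed.
- screwdriver: Bystander: screwdriver 200 mm long lying on the riser's top. Not to be disturbed.
- mallet: Bystander: wooden mallet lying on the bench, head 60 x 110 x 75 mm, 260 mm long. Not to be disturbed.
- try_square: Bystander: try square with a 180 mm steel blade, 18 mm thick stock, lying on the bench. Not to be disturbed.
- screw_tin: Bystander: open tin of screws, 76 mm across, 55 mm tall. Not to be disturbed.
- glue_bottle: Bystander: white glue bottle, 58 mm across, 170 mm tall. Not to be disturbed.
There are look-alikes about, which are no part of the job. Leave any green look-alike of the jack alone.

How it is judged:
By the outcome, as a careful person would: the job done as asked, in the order asked, and still so for the second after the job is handed in, while the arm keeps its last pose, push and grip.
It also fails if it takes over 67 s, if anything falls off the work surface, if the arm or the gripper's body presses on something with over 40 N, if the wrist force passes 120 N, or if a joint passes its speed limit or range.

## Working session

There is one attempt and no reset: what is moved stays moved. The work goes in short steps, Python scripts to look and compute and a tool call to move; the robot and the scene stay as the last step left them, time stands still between calls to the robot, and variables do not carry over. Pictures are saved under pics/ and viewed, and the job is handed in when it is done.

Besides the shell and the picture viewer there is one more tool, called after "Emit:" as a command line: name --argument value ..., lists and objects as JSON in quotes. arm_command: Moves the arm, as the interface text tells. Its arguments: {"type":"object","properties":{"motion":{"type":"array","items":{"type":"object","properties":{"x":{"type":"number"},"y":{"type":"number"},"z":{"type":"number"},"roll":{"type":"number"},"fingers":{"type":"number"}}}}},"required":["motion"]}

```bash
mkdir -p pics; ls; cat > h.py <<'E'
import numpy as np,cv2,json
from workcell import get_obs,camera,job_done
def snap(n,f):
    c=camera(n); cv2.imwrite(f'pics/{f}.png',cv2.cvtColor(c['frame'],cv2.COLOR_RGB2BGR))
    np.savez(f'pics/{f}.npz',K=c['intrinsics'],r=np.array(c['rvec'],float),t=np.array(c['tvec'],float),f=c['frame'])
    return c
def load(f):
    d=np.load(f'pics/{f}.npz'); R=cv2.Rodrigues(d['r'].reshape(3))[0]; return d['K'],R,d['t'].reshape(3)
def ray(f,u,v):
    K,R,t=load(f); d=R.T@np.linalg.inv(K)@np.array([u,v,1.]); return -R.T@t,d/np.linalg.norm(d)
def onz(f,u,v,z):
    o,d=ray(f,u,v); return o+d*(z-o[2])/d[2]
def tri(*obs):
    A=np.zeros((3,3));b=np.zeros(3)
    L=[ray(*o) for o in obs]
    for o,d in L:
        P=np.eye(3)-np.outer(d,d);A+=P;b+=P@o
    p=np.linalg.solve(A,b)
    return p,[np.linalg.norm((np.eye(3)-np.outer(d,d))@(p-o)) for o,d in L]
def proj(f,p):
    K,R,t=load(f); q=K@(R@np.array(p,float)+t); return q[:2]/q[2]
E
python3 - <<'E'
from h import *
for n in ['scene','top','wrist']:
    snap(n,n+'0'); print(n,load(n+'0')[0].tolist(),ray(n+'0',320,240))
print(get_obs())
E
```

```text
pics
scene [[438.00152367459776, 0.0, 320.4227123471434], [0.0, 438.00152367459776, 239.44212852733222], [0.0, 0.0, 1.0]] (array([ 1.22944635, -0.4152936 ,  0.81215512]), array([-0.65597264,  0.39115353, -0.64552212]))
top [[538.4366867670697, 0.0, 313.73843989298643], [0.0, 538.4366867670697, 237.26143747226752], [0.0, 0.0, 1.0]] (array([0.24452736, 0.00592936, 1.37026959]), array([ 0.18373285,  0.00143989, -0.98297516]))
wrist [[360.7649139817183, 0.0, 319.11143661938064], [0.0, 360.7649139817183, 240.21987547796874], [0.0, 0.0, 1.0]] (array([ 0.18431044, -0.47002291,  0.37245258]), array([-0.2630985 , -0.06474325, -0.96259415]))
{'clock': 0.15, 'joint_pos': array([-1.33399202e+00,  2.41260855e-01,  4.05028614e-03,  1.33519303e+00,
        1.14321998e-05,  1.57075139e+00]), 'joint_vel': array([-4.97822271e-04,  9.02359356e-05,  5.19578945e-03, -1.14447025e-04,
       -2.02113325e-03,  1.98301895e-03]), 'tau': array([-3.37497358e-04, -3.72633791e+01,  2.52639145e+01,  1.23587513e-02,
       -1.06803833e-05,  1.15470880e-05]), 'eef_pos': array([ 0.11719212, -0.48559006,  0.23061334]), 'tool_rot': array([-0.70209088, -0.08410798,  0.70221708, -0.08297847]), 'ft_force': array([0.68015215, 0.63471693, 0.06120669]), 'ft_torque': array([-0.03144577,  0.05254643, -0.02900253]), 'grip_width': 0.08526767481308485}
```

View pics/scene0.png

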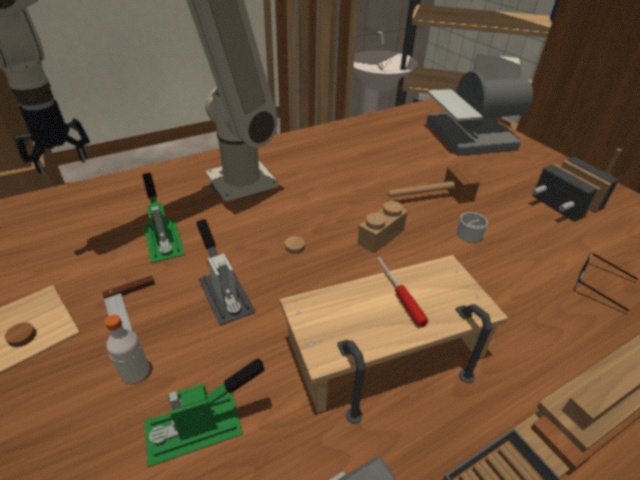

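View pics/top0.png

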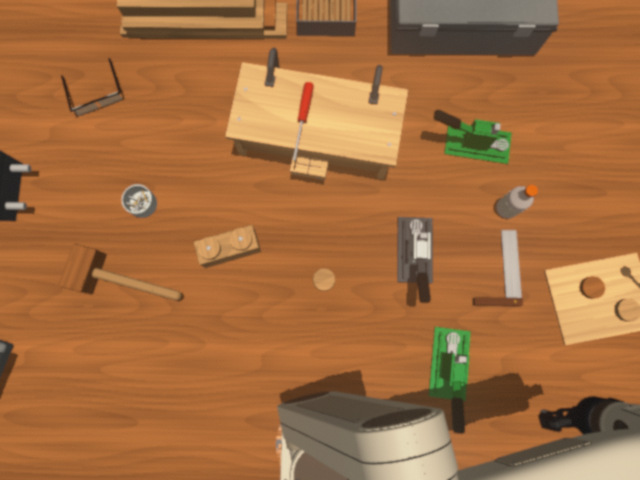

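View pics/wrist0.png

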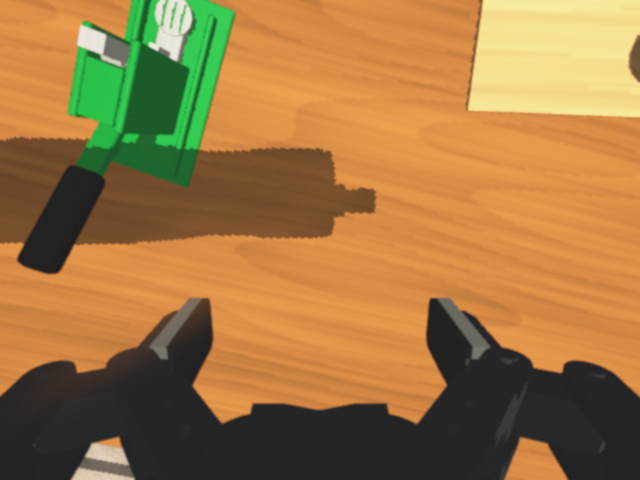

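The grey jack is at top px ~(416,250). The lift block is at top px ~(309,169) on the riser's near edge. Green jacks are look-alikes. Next I'll zoom in.

```bash
python3 - <<'E'
from h import *
def crop(f,x,y,w,h,s,o):
    im=cv2.imread(f'pics/{f}.png')[y:y+h,x:x+w]; cv2.imwrite(f'pics/{o}.png',cv2.resize(im,None,fx=s,fy=s,interpolation=cv2.INTER_CUBIC))
crop('top0',380,200,80,110,5,'c1'); crop('top0',215,50,200,145,4,'c2'); crop('scene0',180,210,100,120,5,'c3'); crop('scene0',270,240,250,190,3,'c4')
E
```

```text
(no output)
```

View pics/c1.png

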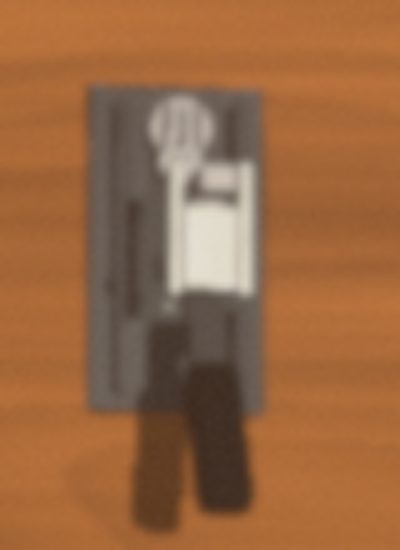

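View pics/c2.png

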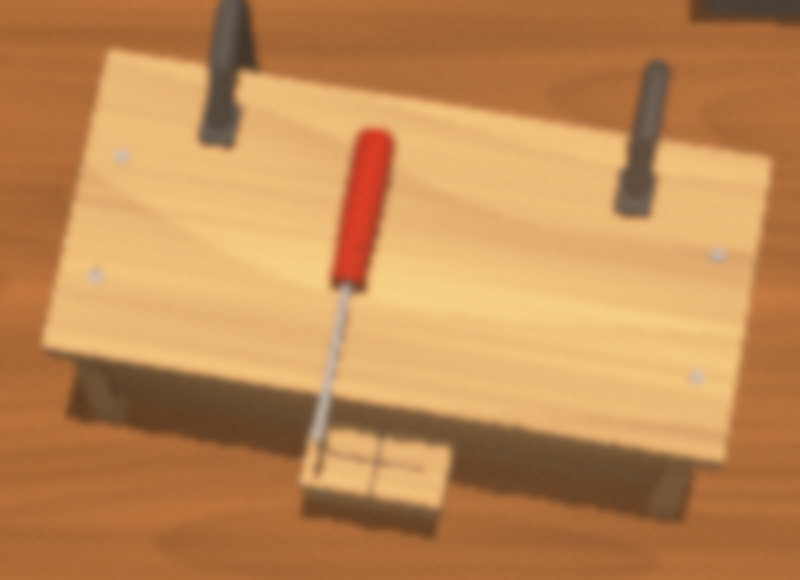

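View pics/c3.png

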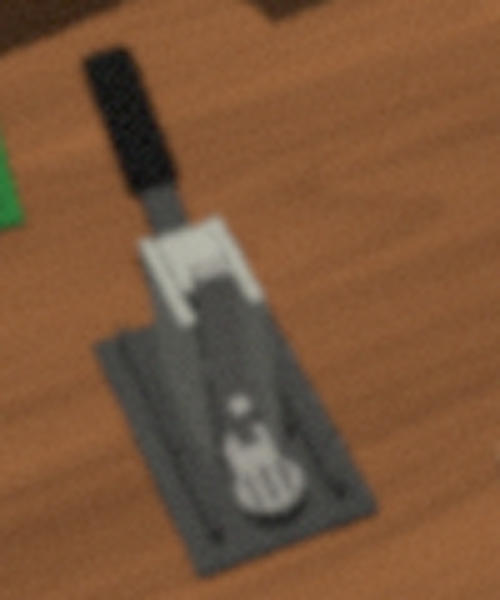

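View pics/c4.png

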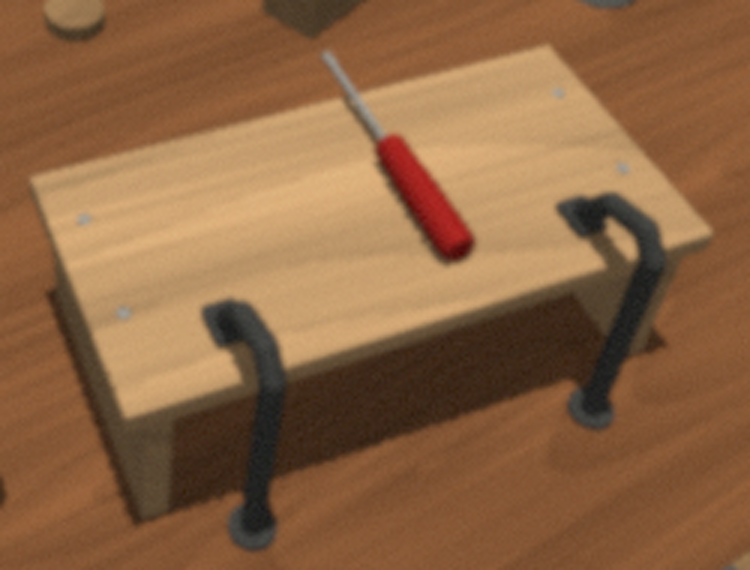

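```bash
python3 - <<'E'
from h import *
np.set_printoptions(precision=4,suppress=True)
T={'FL':(241.75,62.5),'FR':(408,89.25),'NR':(395.75,165.75),'NL':(225.75,137)}
S={'NR':(281,300),'NL':(453.3,255),'FL':(507,318.3),'FR':(311.7,378.3)}
for k in T:
    print(k,onz('top0',*T[k],.132),onz('scene0',*S[k],.132),tri(('top0',*T[k]),('scene0',*S[k])))
print('cross',onz('top0',309.5,165.75,.070))
for p in [(398,217.6),(432.6,218),(432.6,282),(397.6,282)]: print('jackbase',onz('top0',*p,.006))
for p in [(199.4,279.6),(221.4,325),(255,311.6)]: print('jackbaseS',onz('scene0',*p,.006))
print('saddle',tri(('top0',416.4,225.4),('scene0',233.6,307)))
# handle end, rack top etc
print('handle end', tri(('top0',380+225/5,200+505/5),('scene0',180+107/5,210+52/5)))
E
```

```text
FL [0.925  0.2094 0.132 ] [0.928  0.2071 0.132 ] (array([0.9267, 0.2099, 0.129 ]), [np.float64(3.6434332842238714e-06), np.float64(3.643433284102806e-06)])
FR [ 0.8573 -0.2044  0.132 ] [ 0.8569 -0.202   0.132 ] (array([ 0.8571, -0.2033,  0.1332]), [np.float64(0.0010204275875416967), np.float64(0.001020427587541665)])
NR [ 0.6596 -0.1716  0.132 ] [ 0.6667 -0.1693  0.132 ] (array([ 0.6621, -0.17  ,  0.1276]), [np.float64(0.002464636425028073), np.float64(0.0024646364250281117)])
NL [0.7279 0.2404 0.132 ] [0.7329 0.2443 0.132 ] (array([0.7306, 0.2432, 0.1299]), [np.float64(0.002850771444555136), np.float64(0.002850771444555002)])
cross [0.6778 0.0368 0.07  ]
jackbase [ 0.5613 -0.1936  0.006 ]
jackbase [ 0.5614 -0.2831  0.006 ]
jackbase [ 0.3951 -0.2788  0.006 ]
jackbase [ 0.3938 -0.1902  0.006 ]
jackbaseS [ 0.4003 -0.2759  0.006 ]
jackbaseS [ 0.5659 -0.2775  0.006 ]
jackbaseS [ 0.566  -0.1939  0.006 ]
saddle (array([ 0.5389, -0.2372,  0.0189]), [np.float64(0.0013085183342920173), np.float64(0.001308518334291936)])
handle end (array([ 0.3375, -0.2312,  0.1378]), [np.float64(0.0016808064737560793), np.float64(0.0016808064737560597)])
```

```bash
cat >> h.py <<'E'
from scipy.spatial.transform import Rotation as Ro
def tool():
    o=get_obs(); return o,np.array(o['eef_pos']),Ro.from_quat(o['tool_rot']).as_matrix()
def plan(target,yaw=None):
    # yaw: desired direction (mod pi) of tool y, as angle of world heading
    o,p,R=tool(); np.set_printoptions(precision=4,suppress=True)
    d=np.array(target)-p
    print('clock',o['clock'],'p',p,'F',o['ft_force'],'w',o['grip_width']); print('R',R.tolist())
    droll=0
    if yaw is not None:
        # roll about tool x
        a=np.array([np.cos(yaw),np.sin(yaw),0]); 
        droll=np.arctan2(a@R[:,2],a@R[:,1]); droll=(droll+np.pi/2)%np.pi-np.pi/2
        R1=R@Ro.from_rotvec([droll,0,0]).as_matrix()
        print('roll',droll,'then shift in new tool axes',R1.T@d)
    print('shift tool axes',R.T@d,'world',d, 'j',o['joint_pos'])
E
python3 -c "
from h import *
plan([.472,-.236,.24],np.pi/2-.023)"
```

```text
clock 0.15 p [ 0.1172 -0.4856  0.2306] F [0.6802 0.6347 0.0612] w 0.08526767481308485
R [[-0.0003659474841796531, 0.23464069620461667, -0.9720821003223193], [0.0015650948473197035, -0.9720808404538801, -0.2346409812897078], [-0.9999987082794447, -0.0016072669631745917, -1.1504406617991736e-05]]
roll 0.2598495439547439 then shift in new tool axes [-0.0091 -0.2577 -0.349 ]
shift tool axes [-0.0091 -0.1594 -0.4035] world [0.3548 0.2496 0.0094] j [-1.334   0.2413  0.0041  1.3352  0.      1.5708]
```

Emit:
arm_command --motion '[{"roll": 0.087,"x": -0.01},{"roll": 0.087},{"roll": 0.086},{"y": -0.0215,"z": -0.029},{"y": -0.0215,"z": -0.029},{"y": -0.0215,"z": -0.029},{"y": -0.0215,"z": -0.029},{"y": -0.0215,"z": -0.029},{"y": -0.0215,"z": -0.029},{"y": -0.0215,"z": -0.029},{"y": -0.0215,"z": -0.029},{"y": -0.0215,"z": -0.029},{"y": -0.0215,"z": -0.02},{"y": -0.0215},{"y": -0.0215},{},{}]'

```text
schema error: expected keys x, y, z, roll, fingers
```

```bash
python3 -c "
from h import *
plan([.472,-.236,.24],np.pi/2-.023)
snap('wrist','w1')"
```

```text
clock 0.15 p [ 0.1172 -0.4856  0.2306] F [0.6802 0.6347 0.0612] w 0.08526767481308485
R [[-0.0003659474841796531, 0.23464069620461667, -0.9720821003223193], [0.0015650948473197035, -0.9720808404538801, -0.2346409812897078], [-0.9999987082794447, -0.0016072669631745917, -1.1504406617991736e-05]]
roll 0.2598495439547439 then shift in new tool axes [-0.0091 -0.2577 -0.349 ]
shift tool axes [-0.0091 -0.1594 -0.4035] world [0.3548 0.2496 0.0094] j [-1.334   0.2413  0.0041  1.3352  0.      1.5708]
```

View pics/w1.png

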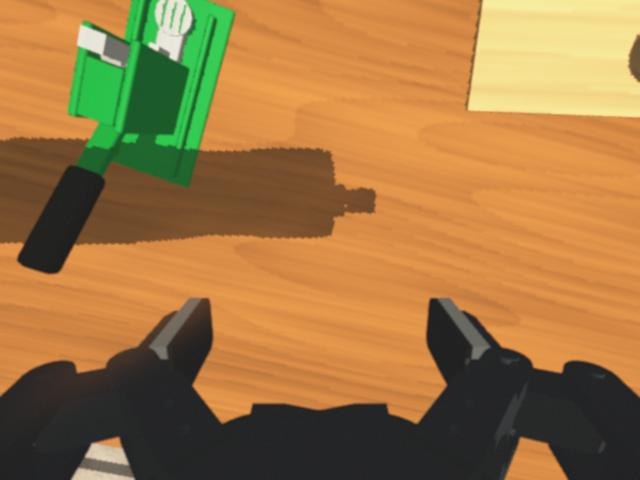

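All five keys are required in every row, so I'll resend the move with them.

Emit:
arm_command --motion '[{"x": -0.01,"y": 0,"z": 0,"roll": 0.087,"fingers": 1},{"x": 0,"y": 0,"z": 0,"roll": 0.087,"fingers": 1},{"x": 0,"y": 0,"z": 0,"roll": 0.086,"fingers": 1},{"x": 0,"y": -0.0215,"z": -0.029,"roll": 0,"fingers": 1},{"x": 0,"y": -0.0215,"z": -0.029,"roll": 0,"fingers": 1},{"x": 0,"y": -0.0215,"z": -0.029,"roll": 0,"fingers": 1},{"x": 0,"y": -0.0215,"z": -0.029,"roll": 0,"fingers": 1},{"x": 0,"y": -0.0215,"z": -0.029,"roll": 0,"fingers": 1},{"x": 0,"y": -0.0215,"z": -0.029,"roll": 0,"fingers": 1},{"x": 0,"y": -0.0215,"z": -0.029,"roll": 0,"fingers": 1},{"x": 0,"y": -0.0215,"z": -0.029,"roll": 0,"fingers": 1},{"x": 0,"y": -0.0215,"z": -0.029,"roll": 0,"fingers": 1},{"x": 0,"y": -0.0215,"z": -0.02,"roll": 0,"fingers": 1},{"x": 0,"y": -0.0215,"z": 0,"roll": 0,"fingers": 1},{"x": 0,"y": -0.0215,"z": 0,"roll": 0,"fingers": 1},{"x": 0,"y": 0,"z": 0,"roll": 0,"fingers": 1}]'

```text
clock: 1.53
eef_pos: [0.4205, -0.2286, 0.2364]
tool_rot: [-0.706, 0.014, 0.708, 0.018]
ft_force: [-0.3, 0.2, -0.2]
grip_width: 0.0854
```

```bash
python3 -c "
from h import *
plan([.472,-.236,.24],np.pi/2-.023)
snap('wrist','w1')"
```

```text
clock 1.5333 p [ 0.4205 -0.2286  0.2364] F [-0.2576  0.1506 -0.2322] w 0.08540498059930636
R [[-0.0032820195641402603, -0.04507419658234699, -0.9989782505890892], [0.0057852537498909624, -0.9989677689111034, 0.04505471690979834], [-0.9999778793486536, -0.00563147220792528, 0.0035393974263130948]]
roll -0.022070477686581214 then shift in new tool axes [-0.0038  0.0062 -0.0516]
shift tool axes [-0.0038  0.0051 -0.0517] world [ 0.0515 -0.0074  0.0036] j [-0.5001  0.2006 -0.033   1.3429  0.0035  2.6866]
```

View pics/w1.png

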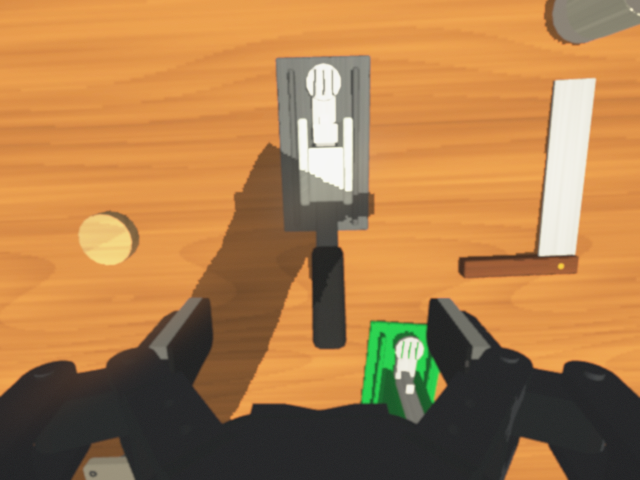

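Wrist view: jack base corners at (277,58), (369,56), (369,229) and (285,231), saddle centre at (323,81). Cheek tops run between columns 300 and 352.

```bash
python3 - <<'E'
from h import *
np.set_printoptions(precision=4,suppress=True)
for p in [(277,58),(369,56),(369,229),(285,231)]: print(onz('w1',*p,.006))
print('saddle',onz('w1',323,81,.02),tri(('w1',323,81),('top0',416.4,225.4),('scene0',233.6,307)))
a=[onz('w1',*p,.104) for p in [(299,118),(303,205),(352,118),(353,205)]]
print('cheeks',a,sum(a)/4)
# cheek top front-left corner in top0 c1 px(170,165)->(414,233); rear (170,295)
print('cheek rear corners', tri(('w1',302,205),('top0',380+168/5,200+295/5)),tri(('w1',353,205),('top0',380+252/5,200+297/5)))
E
```

```text
[ 0.563  -0.1945  0.006 ]
[ 0.5609 -0.2807  0.006 ]
[ 0.3939 -0.2797  0.006 ]
[ 0.3955 -0.1904  0.006 ]
saddle [ 0.5393 -0.2367  0.02  ] (array([ 0.5391, -0.2371,  0.0191]), [np.float64(0.00048113392385714185), np.float64(0.0015455834449540178), np.float64(0.001083974607072293)])
cheeks [array([ 0.5039, -0.2175,  0.104 ]), array([ 0.4404, -0.2168,  0.104 ]), array([ 0.5022, -0.2556,  0.104 ]), array([ 0.4388, -0.2552,  0.104 ])] [ 0.4713 -0.2363  0.104 ]
cheek rear corners (array([ 0.4393, -0.2158,  0.098 ]), [np.float64(7.85104926660677e-05), np.float64(7.851049266607523e-05)]) (array([ 0.4383, -0.2553,  0.1011]), [np.float64(0.00019218919802896733), np.float64(0.00019218919802898972)])
```

Emit:
arm_command --motion '[{"x": 0,"y": 0.003,"z": -0.026,"roll": -0.028,"fingers": 1},{"x": 0,"y": 0.003,"z": -0.026,"roll": 0,"fingers": 1},{"x": 0.03,"y": 0,"z": 0,"roll": 0,"fingers": 1},{"x": 0.03,"y": 0,"z": 0,"roll": 0,"fingers": 1},{"x": 0,"y": 0,"z": 0,"roll": 0,"fingers": 1}]'

```text
clock: 2.0
eef_pos: [0.4753, -0.2423, 0.1768]
tool_rot: [0.708, -0.007, -0.706, -0.006]
ft_force: [-1.1, 0.4, -0.5]
grip_width: 0.0854
```

```bash
python3 -c "
from h import *
plan([.472,-.2363,.063],np.pi/2-.017)"
```

```text
clock 2.0 p [ 0.4753 -0.2423  0.1768] F [-1.0742  0.3534 -0.5206] w 0.08541083104825824
R [[0.002750329301077226, -0.018634862484790557, -0.9998225730542938], [-0.001627936110028953, -0.9998251131271558, 0.018630431672169802], [-0.9999948927433366, 0.001576407448177457, -0.0027801846701309583]]
roll -0.0016315773367914232 then shift in new tool axes [ 0.1138 -0.0061  0.0038]
shift tool axes [ 0.1138 -0.0061  0.0038] world [-0.0033  0.006  -0.1138] j [-0.4712  0.3331 -0.0129  1.2216 -0.0002  2.689 ]
```

Emit:
arm_command --motion '[{"x": 0.02,"y": -0.006,"z": 0.0035,"roll": -0.002,"fingers": 1},{"x": 0.03,"y": 0,"z": 0,"roll": 0,"fingers": 1},{"x": 0.03,"y": 0,"z": 0,"roll": 0,"fingers": 1},{"x": 0.02,"y": 0,"z": 0,"roll": 0,"fingers": 1},{"x": 0.013,"y": 0,"z": 0,"roll": 0,"fingers": 1},{"x": 0,"y": 0,"z": 0,"roll": 0,"fingers": 1},{"x": 0,"y": 0,"z": 0,"roll": 0,"fingers": 1}]'

```text
clock: 2.58
eef_pos: [0.4722, -0.2445, 0.0659]
tool_rot: [0.709, -0.011, -0.705, -0.007]
ft_force: [0.9, -0.6, 0.4]
grip_width: 0.0852
```

```bash
python3 -c "
from h import *
plan([.472,-.2363,.063],np.pi/2-.017)
snap('wrist','w2')"
```

```text
clock 2.5833 p [ 0.4722 -0.2445  0.0659] F [ 0.8514 -0.6059  0.4407] w 0.08520855269019394
R [[0.005880682673063436, -0.025885296766716935, -0.9996476224063147], [-0.006216440874896451, -0.9996465378467791, 0.025848698880155174], [-0.9999633860467831, 0.006062242344793906, -0.006039518491182756]]
roll -0.008852053924846892 then shift in new tool axes [ 0.0029 -0.0082  0.0004]
shift tool axes [ 0.0029 -0.0082  0.0005] world [-0.0002  0.0082 -0.0029] j [-0.4762  0.4264 -0.1878  0.9485 -0.0028  2.6913]
```

View pics/w2.png

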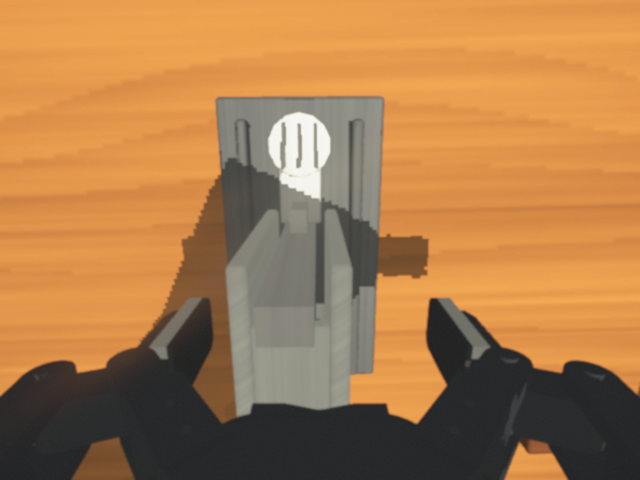

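The cheeks stand between the fingers but about 8 mm off centre. I'll correct that and then close.

Emit:
arm_command --motion '[{"x": 0.002,"y": -0.008,"z": 0,"roll": -0.009,"fingers": 1},{"x": 0,"y": 0,"z": 0,"roll": 0,"fingers": 1},{"x": 0,"y": 0,"z": 0,"roll": 0,"fingers": 1}]'

```text
clock: 2.88
eef_pos: [0.4748, -0.238, 0.0682]
tool_rot: [0.711, -0.01, -0.703, -0.003]
ft_force: [0.5, 0.2, 0.9]
grip_width: 0.0854
```

```bash
python3 -c "
from h import *
plan([.472,-.2363,.063],np.pi/2-.017)"
```

```text
clock 2.8833 p [ 0.4748 -0.238   0.0682] F [0.522  0.158  0.8809] w 0.08537540976352526
R [[0.012158831847248544, -0.01757614189982245, -0.9997715949375776], [-0.00957128939378857, -0.9998017450488862, 0.017460269658350132], [-0.9998802694460227, 0.009356806780053621, -0.012324647639184602]]
roll -0.000462468519879522 then shift in new tool axes [ 0.0051 -0.0017  0.0029]
shift tool axes [ 0.0051 -0.0017  0.0029] world [-0.0028  0.0017 -0.0052] j [-0.4629  0.4179 -0.1948  0.943  -0.0031  2.6962]
```

Emit:
arm_command --motion '[{"x": 0.005,"y": -0.0017,"z": 0.003,"roll": 0,"fingers": 0},{"x": 0,"y": 0,"z": 0,"roll": 0,"fingers": 0},{"x": 0,"y": 0,"z": 0,"roll": 0,"fingers": 0},{"x": 0,"y": 0,"z": 0,"roll": 0,"fingers": 0},{"x": 0,"y": 0,"z": 0,"roll": 0,"fingers": 0},{"x": 0,"y": 0,"z": 0,"roll": 0,"fingers": 0},{"x": 0,"y": 0,"z": 0,"roll": 0,"fingers": 0}]'

```text
clock: 3.47
eef_pos: [0.4734, -0.2359, 0.0655]
tool_rot: [0.713, -0.009, -0.701, -0.002]
ft_force: [0.2, -0.6, 0.1]
grip_width: 0.0393
```

```bash
python3 -c "
from h import *
plan([.472,-.2363,.063],np.pi/2-.017)"
```

```text
clock 3.4667 p [ 0.4734 -0.2359  0.0655] F [ 0.1663 -0.575   0.1448] w 0.039311057356194466
R [[0.01691537345040517, -0.016410298555950602, -0.9997222475479568], [-0.010364482856208451, -0.9998144604715477, 0.0162364444110093], [-0.999803204453835, 0.010086958574962012, -0.017082319238039934]]
roll 0.0007603999829939312 then shift in new tool axes [0.0024 0.0004 0.0015]
shift tool axes [0.0024 0.0004 0.0015] world [-0.0014 -0.0004 -0.0025] j [-0.4612  0.4141 -0.2094  0.9275 -0.0018  2.6967]
```

Emit:
arm_command --motion '[{"x": -0.015,"y": 0,"z": 0,"roll": 0,"fingers": 0},{"x": -0.02,"y": 0,"z": 0,"roll": 0,"fingers": 0},{"x": -0.02,"y": 0,"z": 0,"roll": 0.05,"fingers": 0},{"x": 0,"y": -0.01,"z": 0,"roll": 0.05,"fingers": 0},{"x": 0,"y": -0.02,"z": 0,"roll": 0.05,"fingers": 0},{"x": 0,"y": -0.03,"z": 0,"roll": 0,"fingers": 0},{"x": 0,"y": -0.03,"z": 0,"roll": 0,"fingers": 0},{"x": 0,"y": -0.03,"z": 0,"roll": 0,"fingers": 0},{"x": 0,"y": -0.03,"z": 0,"roll": 0,"fingers": 0},{"x": 0,"y": -0.03,"z": 0,"roll": 0,"fingers": 0},{"x": 0,"y": -0.03,"z": 0,"roll": 0,"fingers": 0},{"x": 0,"y": -0.03,"z": 0,"roll": 0,"fingers": 0},{"x": 0,"y": -0.02,"z": 0,"roll": 0,"fingers": 0},{"x": 0,"y": -0.01,"z": 0,"roll": 0,"fingers": 0}]'

```text
clock: 4.63
eef_pos: [0.486, -0.0237, 0.101]
tool_rot: [-0.694, 0.01, 0.718, 0.048]
ft_force: [0.3, 0.2, -8.0]
grip_width: 0.0391
```

```bash
python3 -c "
from h import *
plan([.524,.0645,.08],np.pi/2-.168)
snap('wrist','w3');snap('top','top3');snap('scene','scene3')"
```

```text
clock 4.6333 p [ 0.486  -0.0237  0.101 ] F [ 0.2852  0.2331 -8.0221] w 0.03909206959661691
R [[-0.030886365729384947, -0.08208274859277873, -0.996146803837409], [0.05517845968499027, -0.9952425172901394, 0.08029738080895518], [-0.9979986823632697, -0.0524857519850973, 0.03526862401251676]]
roll 0.0876178559124452 then shift in new tool axes [ 0.0247 -0.0922 -0.0236]
shift tool axes [ 0.0247 -0.0898 -0.0315] world [ 0.038   0.0882 -0.021 ] j [-0.0814  0.3397 -0.2186  1.0478  0.0525  3.1406]
```

View pics/w3.png

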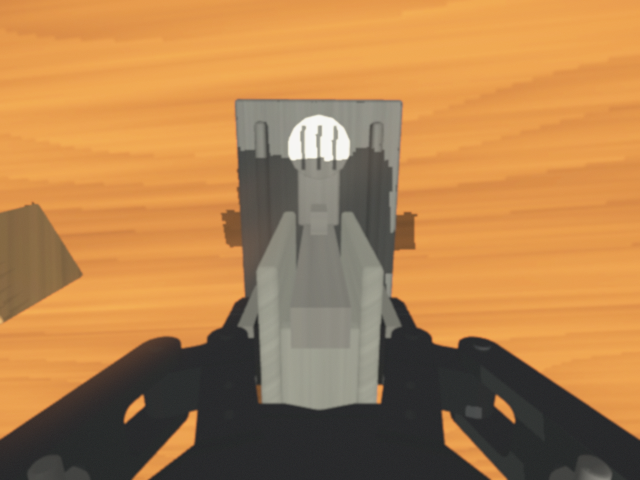

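View pics/top3.png

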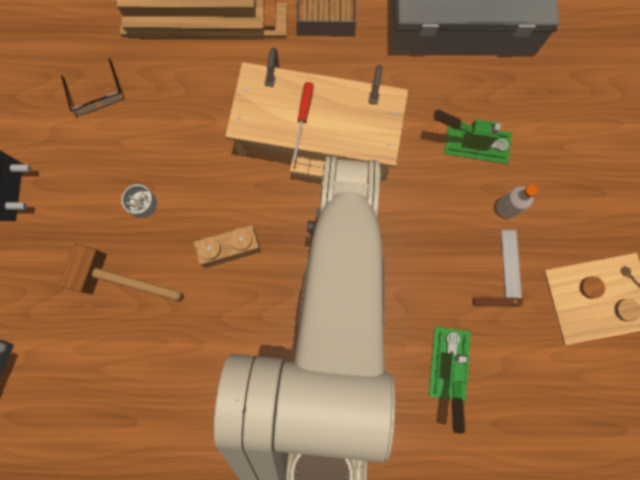

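View pics/scene3.png

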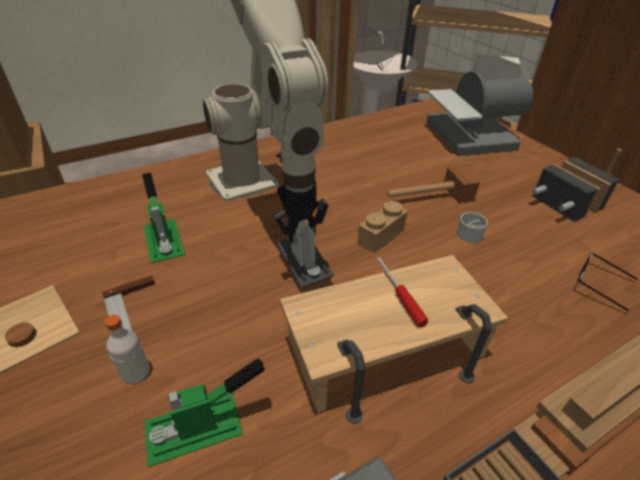

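```bash
python3 - <<'E'
from h import *
np.set_printoptions(precision=4,suppress=True)
print('disc',onz('top0',324,279,.018),onz('scene0',294,242,.018))
print('toy near corners',[onz('top0',*p,.0) for p in [(200,265),(260,250),(255,228),(193,240)]])
E
```

```text
disc [ 0.3975 -0.0035  0.018 ] [ 0.3956 -0.0022  0.018 ]
toy near corners [array([0.4311, 0.3157, 0.    ]), array([0.4723, 0.1625, 0.    ]), array([0.5302, 0.1775, 0.    ]), array([0.4963, 0.3375, 0.    ])]
```

Emit:
arm_command --motion '[{"x": 0,"y": 0.02,"z": -0.005,"roll": -0.01,"fingers": 0},{"x": 0,"y": 0.03,"z": -0.005,"roll": 0,"fingers": 0},{"x": 0,"y": 0.03,"z": -0.005,"roll": 0,"fingers": 0},{"x": 0,"y": 0.03,"z": -0.005,"roll": 0,"fingers": 0},{"x": 0,"y": 0,"z": 0,"roll": 0,"fingers": 0}]'

```text
clock: 5.2
eef_pos: [0.4991, -0.1437, 0.0957]
tool_rot: [-0.696, 0.009, 0.716, 0.042]
ft_force: [0.8, 0.3, -7.7]
grip_width: 0.0391
```

```bash
python3 -c "
from h import *
plan([.51,-.13,.066],np.pi/2-.05)"
```

```text
clock 5.2 p [ 0.4991 -0.1437  0.0957] F [ 0.7662  0.2617 -7.714 ] w 0.039131223855651015
R [[-0.026753204844839368, -0.0735160871285538, -0.9969351287640722], [0.0481551559861364, -0.9962290494057622, 0.07217175397648704], [-0.9984815206013986, -0.04607674091554856, 0.030192498474297808]]
roll -0.022281780837589693 then shift in new tool axes [ 0.03   -0.0128 -0.0111]
shift tool axes [ 0.03   -0.0131 -0.0108] world [ 0.0109  0.0137 -0.0297] j [-0.3026  0.4067 -0.1313  1.0727  0.038   2.9112]
```

Emit:
arm_command --motion '[{"x": 0.015,"y": 0,"z": 0,"roll": 0,"fingers": 0},{"x": 0.01,"y": 0,"z": 0,"roll": 0,"fingers": 0},{"x": 0.004,"y": 0,"z": 0,"roll": 0,"fingers": 0}]'

```text
clock: 5.45
eef_pos: [0.4991, -0.1483, 0.0681]
tool_rot: [-0.698, 0.013, 0.715, 0.045]
ft_force: [-6.4, 5.1, 5.1]
grip_width: 0.0395
```

```bash
python3 -c "
from h import *
plan([.51,-.13,.066],np.pi/2-.05)"
```

```text
clock 5.45 p [ 0.4991 -0.1483  0.0681] F [-6.4409  5.1308  5.1466] w 0.039517200424746275
R [[-0.021917220331938922, -0.08385078265494367, -0.9962372617509722], [0.04619224372512153, -0.9954973764164649, 0.0827722789801915], [-0.998692100736038, -0.04420429612706302, 0.025691791127726196]]
roll -0.03291706598478861 then shift in new tool axes [ 0.0027 -0.0187 -0.01  ]
shift tool axes [ 0.0027 -0.0191 -0.0094] world [ 0.0109  0.0183 -0.0021] j [-0.3106  0.435  -0.1683  1.0025  0.0373  2.9138]
```

Contact made. I'll press gently in small steps to see whether the tilt eases out.

Emit:
arm_command --motion '[{"x": 0.002,"y": 0,"z": 0,"roll": 0,"fingers": 0},{"x": 0.002,"y": 0,"z": 0,"roll": 0,"fingers": 0},{"x": 0.002,"y": 0,"z": 0,"roll": 0,"fingers": 0}]'

```text
clock: 5.7
eef_pos: [0.4986, -0.1481, 0.0672]
tool_rot: [-0.699, 0.014, 0.714, 0.046]
ft_force: [-5.1, 1.8, 3.2]
grip_width: 0.0396
```

```bash
python3 -c "
from h import *
plan([.51,-.13,.066],np.pi/2-.05)
snap('wrist','w4')
print(get_obs()['ft_torque'])"
```

```text
clock 5.7 p [ 0.4986 -0.1481  0.0672] F [-5.137   1.8223  3.1514] w 0.03964180185307798
R [[-0.019498674360256606, -0.08488099116074321, -0.9962002906232075], [0.04564476237813794, -0.9954263976845615, 0.08392164476570323], [-0.9987674190549252, -0.04383496472346467, 0.023283867850007512]]
roll -0.03406800500715246 then shift in new tool axes [ 0.0018 -0.0186 -0.0105]
shift tool axes [ 0.0018 -0.019  -0.0099] world [ 0.0114  0.0181 -0.0012] j [-0.3107  0.4334 -0.1738  0.9962  0.0375  2.9149]
[-0.18    0.5856  0.017 ]
```

View pics/w4.png

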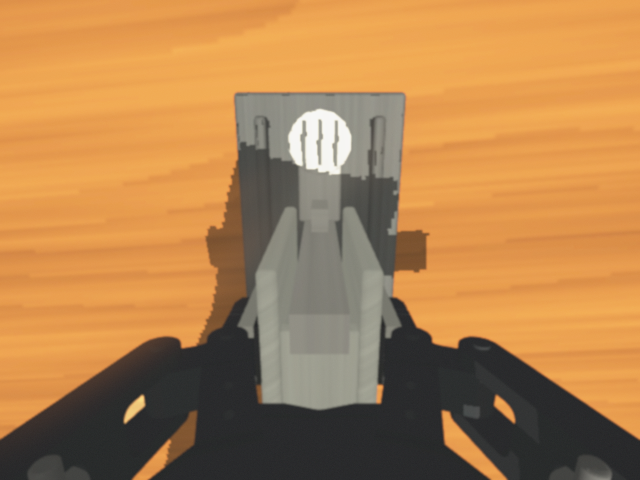

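Emit:
arm_command --motion '[{"x": 0,"y": 0,"z": 0,"roll": 0,"fingers": 1},{"x": 0,"y": 0,"z": 0,"roll": 0,"fingers": 1},{"x": 0,"y": 0,"z": 0,"roll": 0,"fingers": 1},{"x": 0,"y": 0,"z": 0,"roll": 0,"fingers": 1},{"x": -0.02,"y": 0,"z": 0,"roll": 0,"fingers": 1},{"x": -0.035,"y": 0,"z": 0,"roll": 0,"fingers": 1},{"x": -0.035,"y": 0,"z": 0,"roll": 0,"fingers": 1},{"x": -0.035,"y": 0,"z": 0,"roll": 0,"fingers": 1}]'

```text
clock: 6.42
eef_pos: [0.4991, -0.1521, 0.1918]
tool_rot: [-0.696, 0.013, 0.716, 0.046]
ft_force: [0.4, -0.4, 0.2]
grip_width: 0.0854
```

```bash
python3 -c "
from h import *
plan([.51,-.13,.066],np.pi/2-.05)
snap('wrist','w5')"
```

```text
clock 6.4167 p [ 0.4991 -0.1521  0.1918] F [ 0.3706 -0.3555  0.1611] w 0.08539599853826031
R [[-0.026544368231899994, -0.08338891415466052, -0.9961634833255414], [0.04839174015250449, -0.9954535031006242, 0.08204000639754039], [-0.9984756561880624, -0.04602838429493958, 0.030459019009409605]]
roll -0.0321911895632887 then shift in new tool axes [ 0.1263 -0.0167 -0.0135]
shift tool axes [ 0.1263 -0.0171 -0.0129] world [ 0.0109  0.0221 -0.1258] j [-0.3177  0.3353  0.029   1.3048  0.0377  2.906 ]
```

View pics/w5.png

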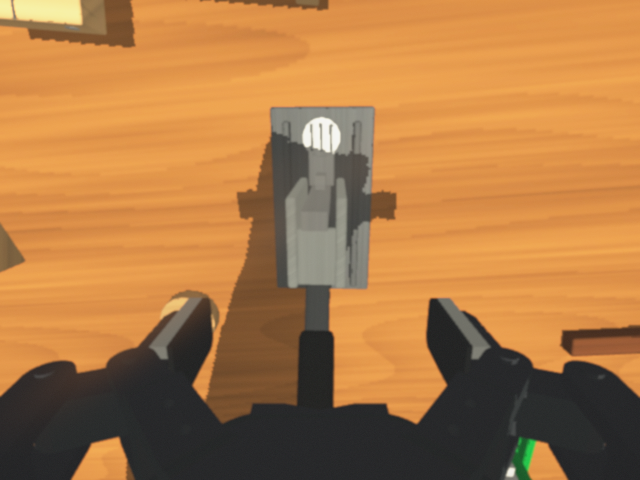

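Emit:
arm_command --motion '[{"x": -0.01,"y": 0,"z": 0,"roll": -0.12,"fingers": 1},{"x": -0.01,"y": 0,"z": 0,"roll": -0.12,"fingers": 1},{"x": -0.01,"y": 0,"z": 0,"roll": -0.12,"fingers": 1},{"x": 0,"y": 0,"z": 0,"roll": -0.12,"fingers": 1},{"x": 0,"y": 0,"z": 0,"roll": -0.12,"fingers": 1},{"x": 0,"y": 0,"z": 0,"roll": -0.12,"fingers": 1},{"x": 0,"y": 0,"z": 0,"roll": -0.12,"fingers": 1},{"x": 0,"y": 0,"z": 0,"roll": -0.12,"fingers": 1},{"x": 0,"y": 0,"z": 0,"roll": -0.12,"fingers": 1},{"x": 0,"y": 0,"z": 0,"roll": -0.12,"fingers": 1},{"x": 0,"y": 0,"z": 0,"roll": -0.12,"fingers": 1},{"x": 0,"y": 0,"z": 0,"roll": -0.12,"fingers": 1}]'

```text
clock: 7.47
eef_pos: [0.5121, -0.158, 0.2393]
tool_rot: [0.548, 0.467, -0.526, 0.452]
ft_force: [0.1, -0.0, 0.6]
grip_width: 0.0852
```

```bash
python3 - <<'E'
from h import *
plan([.62,-.06,.24])
for p in [(271,107),(375,107),(367,289),(277,287)]: print(onz('w5',*p,.006))
print('saddle',onz('w5',321,134,.02))
E
```

```text
clock 7.4667 p [ 0.5121 -0.158   0.2393] F [ 0.1052 -0.043   0.5904] w 0.08522319924174694
R [[0.010447409282710846, 0.9877760838904086, -0.15552896750576128], [0.03568638492091497, -0.1558066868396878, -0.9871427243652845], [-0.9993084276491199, 0.004762817461131275, -0.0368779337717845]]
shift tool axes [ 0.004   0.0913 -0.1135] world [0.1079 0.098  0.0007] j [-0.3203  0.3101  0.1191  1.3811  0.0372  1.4068]
[ 0.592  -0.1105  0.006 ]
[ 0.5846 -0.1984  0.006 ]
[ 0.4172 -0.1846  0.006 ]
[ 0.4248 -0.0959  0.006 ]
saddle [ 0.5667 -0.1518  0.02  ]
```

Emit:
arm_command --motion '[{"x": 0,"y": 0.023,"z": -0.028,"roll": 0,"fingers": 1},{"x": 0,"y": 0.023,"z": -0.028,"roll": 0,"fingers": 1},{"x": 0,"y": 0.023,"z": -0.028,"roll": 0,"fingers": 1},{"x": 0,"y": 0.023,"z": -0.028,"roll": 0,"fingers": 1},{"x": 0,"y": 0,"z": 0,"roll": 0,"fingers": 1}]'

```text
clock: 7.88
eef_pos: [0.6245, -0.0607, 0.2433]
tool_rot: [0.55, 0.465, -0.526, 0.453]
ft_force: [-0.5, 0.4, -0.8]
grip_width: 0.0852
```

```bash
python3 - <<'E'
from h import *
plan([.62,-.06,.24])
snap('wrist','w6')
E
```

```text
clock 7.8833 p [ 0.6245 -0.0607  0.2433] F [-0.5193  0.3803 -0.7741] w 0.08517385539730947
R [[0.013676731669156561, 0.987391521539075, -0.15770520030614432], [0.0345474783815119, -0.15809241107203803, -0.9868197714369678], [-0.9993094709589865, 0.008048152221533322, -0.03627407472962152]]
shift tool axes [ 0.0033 -0.0046  0.0001] world [-0.0045  0.0007 -0.0033] j [-0.1143  0.4917  0.4009  1.4703  0.0359  1.6153]
```

View pics/w6.png

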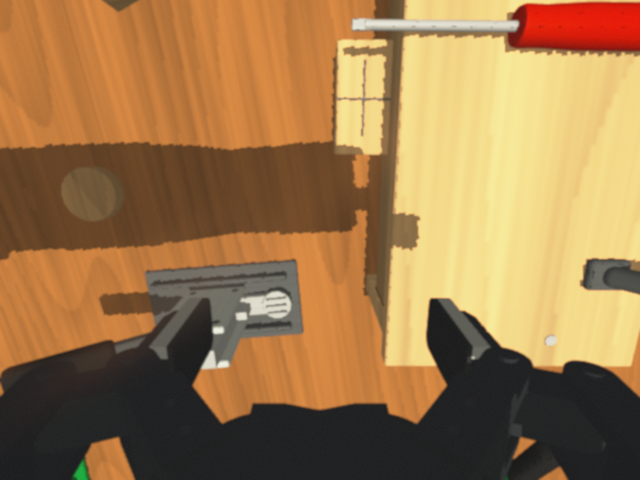

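The cross is at wrist px (364,98) and top px (309.5,165.75). I'll triangulate it and fit the riser's edge.

```bash
python3 - <<'E'
from h import *
np.set_printoptions(precision=4,suppress=True)
print('cross',onz('w6',364,98,.07),tri(('w6',364,98),('top0',309.5,165.75)))
print('cross line ends',onz('w6',366,62,.07),onz('w6',363,136,.07), onz('w6',337,98,.07),onz('w6',388,98,.07))
print('near edge', onz('w6',404,40,.132),onz('w6',386,366,.132))
print('saddle',onz('w6',278,304,.02))
im=cv2.imread('pics/w6.png')[20:170,300:420]; cv2.imwrite('pics/c6.png',cv2.resize(im,None,fx=5,fy=4.0))
E
```

```text
cross [0.6797 0.0388 0.07  ] (array([0.6796, 0.038 , 0.0667]), [np.float64(0.001268709085403311), np.float64(0.001268709085403271)])
cross line ends [0.6848 0.0657 0.07  ] [0.675  0.0089 0.07  ] [0.6576 0.0423 0.07  ] [0.6993 0.0357 0.07  ]
near edge [0.7006 0.0624 0.132 ] [ 0.6624 -0.1705  0.132 ]
saddle [ 0.5668 -0.1509  0.02  ]
```

View pics/c6.png

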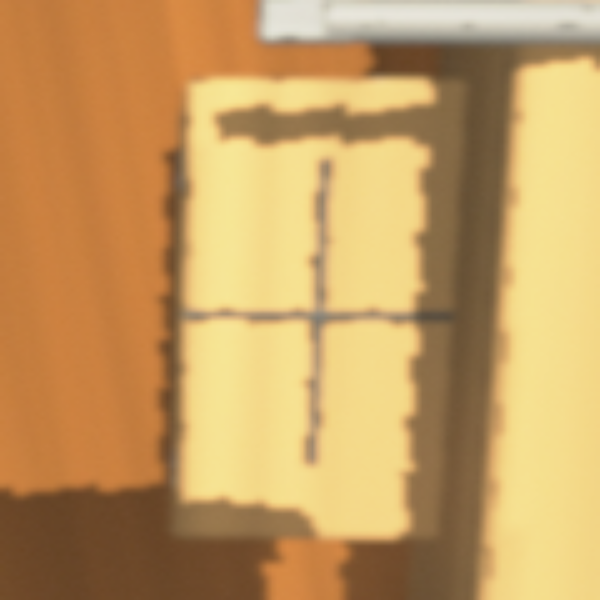

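Emit:
arm_command --motion '[{"x": 0,"y": -0.03,"z": 0.02,"roll": -0.12,"fingers": 1},{"x": 0,"y": -0.03,"z": 0.02,"roll": -0.12,"fingers": 1},{"x": 0,"y": -0.03,"z": 0.01,"roll": -0.12,"fingers": 1},{"x": 0,"y": 0,"z": 0,"roll": -0.12,"fingers": 1},{"x": 0,"y": 0,"z": 0,"roll": -0.12,"fingers": 1},{"x": 0,"y": 0,"z": 0,"roll": -0.12,"fingers": 1},{"x": 0,"y": 0,"z": 0,"roll": -0.12,"fingers": 1},{"x": 0,"y": 0,"z": 0,"roll": -0.12,"fingers": 1},{"x": 0,"y": 0,"z": 0,"roll": -0.12,"fingers": 1},{"x": 0,"y": 0,"z": 0,"roll": -0.12,"fingers": 1},{"x": 0,"y": 0,"z": 0,"roll": -0.12,"fingers": 1},{"x": 0,"y": 0,"z": 0,"roll": -0.12,"fingers": 1},{"x": 0,"y": 0,"z": 0,"roll": -0.12,"fingers": 1}]'

```text
clock: 9.02
eef_pos: [0.5156, -0.1184, 0.2361]
tool_rot: [0.05, 0.705, -0.029, 0.707]
ft_force: [-0.2, -0.9, -0.5]
grip_width: 0.0852
```

```bash
python3 - <<'E'
from h import *
plan([.499,-.146,.14],np.pi/2-.087)
E
```

```text
clock 9.0167 p [ 0.5156 -0.1184  0.2361] F [-0.1713 -0.8805 -0.4945] w 0.08519964820942189
R [[0.004565237460407046, 0.11107574826043033, 0.9938014574125537], [0.02850465754436958, 0.9933935248148129, -0.11116109640643185], [-0.9995832347059491, 0.02883544701209479, 0.0013689011667622486]]
roll -0.024401512508915424 then shift in new tool axes [ 0.0952 -0.0317 -0.0143]
shift tool axes [ 0.0952 -0.032  -0.0136] world [-0.0166 -0.0276 -0.0961] j [-0.2422  0.2983  0.0947  1.3696  0.0288 -0.1309]
```

Emit:
arm_command --motion '[{"x": 0,"y": -0.032,"z": -0.014,"roll": -0.024,"fingers": 1},{"x": 0.03,"y": 0,"z": 0,"roll": 0,"fingers": 1},{"x": 0.03,"y": 0,"z": 0,"roll": 0,"fingers": 1},{"x": 0.03,"y": 0,"z": 0,"roll": 0,"fingers": 1},{"x": 0,"y": 0,"z": 0,"roll": 0,"fingers": 1}]'

```text
clock: 9.43
eef_pos: [0.4968, -0.1523, 0.1464]
tool_rot: [0.039, 0.702, -0.022, 0.711]
ft_force: [-1.6, 0.9, -1.6]
grip_width: 0.0853
```

```bash
python3 - <<'E'
from h import *
plan([.499,-.146,.064],np.pi/2-.087)
snap('wrist','w7')
E
```

```text
clock 9.4333 p [ 0.4968 -0.1523  0.1464] F [-1.6136  0.9015 -1.5999] w 0.08531976849121059
R [[0.01456374867340976, 0.08649381624304367, 0.9961459315664009], [0.022999670640858318, 0.9959590210237985, -0.08681384447039146], [-0.9996293875106864, 0.024175363348497472, 0.012515567585144882]]
roll 6.992568671937427e-05 then shift in new tool axes [0.0826 0.0045 0.0006]
shift tool axes [0.0826 0.0045 0.0006] world [ 0.0022  0.0063 -0.0824] j [-0.3129  0.3262 -0.1063  1.1316  0.0264 -0.2261]
```

View pics/w7.png

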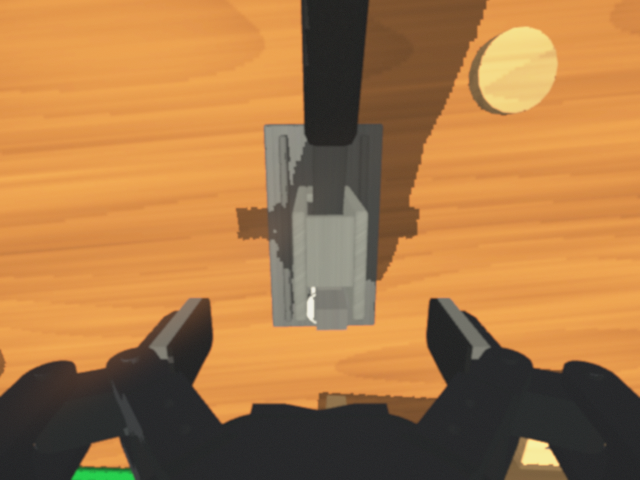

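Emit:
arm_command --motion '[{"x": 0.02,"y": 0.006,"z": 0,"roll": 0,"fingers": 1},{"x": 0.03,"y": 0,"z": 0,"roll": 0,"fingers": 1},{"x": 0.025,"y": 0,"z": 0,"roll": 0,"fingers": 1},{"x": 0.006,"y": 0,"z": 0,"roll": 0,"fingers": 1}]'

```text
clock: 9.82
eef_pos: [0.5067, -0.1489, 0.0771]
tool_rot: [0.038, 0.694, -0.025, 0.719]
ft_force: [-0.0, 0.3, -1.1]
grip_width: 0.0855
```

```bash
python3 - <<'E'
from h import *
plan([.499,-.146,.064],np.pi/2-.087)
E
```

```text
clock 9.8167 p [ 0.5067 -0.1489  0.0771] F [-0.0153  0.3417 -1.065 ] w 0.08554192552531281
R [[0.03546484915680331, 0.08865193334909531, 0.9954311021802329], [0.01558262478930622, 0.9958875537878868, -0.0892477563586633], [-0.9992494314629163, 0.018676587585723235, 0.03393757205799969]]
roll -0.002417333821721712 then shift in new tool axes [ 0.0129  0.002  -0.0084]
shift tool axes [ 0.0129  0.002  -0.0084] world [-0.0077  0.0029 -0.0131] j [-0.3005  0.3928 -0.208   0.9407  0.0254 -0.211 ]
```

Emit:
arm_command --motion '[{"x": 0.013,"y": 0.002,"z": -0.008,"roll": 0,"fingers": 1},{"x": 0,"y": 0,"z": 0,"roll": 0,"fingers": 0},{"x": 0,"y": 0,"z": 0,"roll": 0,"fingers": 0},{"x": 0,"y": 0,"z": 0,"roll": 0,"fingers": 0},{"x": 0,"y": 0,"z": 0,"roll": 0,"fingers": 0},{"x": 0,"y": 0,"z": 0,"roll": 0,"fingers": 0},{"x": 0,"y": 0,"z": 0,"roll": 0,"fingers": 0}]'

```text
clock: 10.4
eef_pos: [0.505, -0.1479, 0.0731]
tool_rot: [0.037, 0.69, -0.026, 0.722]
ft_force: [-0.8, -0.6, -8.4]
grip_width: 0.0391
```

```bash
python3 - <<'E'
from h import *
plan([.499,-.146,.064],np.pi/2-.087)
E
```

```text
clock 10.4 p [ 0.505  -0.1479  0.0731] F [-0.8036 -0.631  -8.3684] w 0.03906181653411095
R [[0.04653908183314909, 0.08846819484597257, 0.9949912021534777], [0.013261295767380478, 0.9959279767473612, -0.08917176215864332], [-0.9988284396715472, 0.017344844554005936, 0.04517637071190933]]
roll -0.0023797858480028022 then shift in new tool axes [ 0.0088  0.0012 -0.0065]
shift tool axes [ 0.0088  0.0012 -0.0065] world [-0.006   0.0019 -0.0091] j [-0.3002  0.3865 -0.2309  0.9128  0.0264 -0.2107]
```

Emit:
arm_command --motion '[{"x": -0.015,"y": 0,"z": 0,"roll": 0,"fingers": 0},{"x": -0.02,"y": 0,"z": 0,"roll": 0.04,"fingers": 0},{"x": 0,"y": 0.015,"z": -0.009,"roll": 0.04,"fingers": 0},{"x": 0,"y": 0.025,"z": 0,"roll": 0,"fingers": 0},{"x": 0,"y": 0.03,"z": 0,"roll": 0,"fingers": 0},{"x": 0,"y": 0.03,"z": 0,"roll": 0,"fingers": 0},{"x": 0,"y": 0.03,"z": 0,"roll": 0,"fingers": 0},{"x": 0,"y": 0.03,"z": 0,"roll": 0,"fingers": 0},{"x": 0,"y": 0.025,"z": 0,"roll": 0,"fingers": 0},{"x": 0,"y": 0.015,"z": 0,"roll": 0,"fingers": 0},{"x": 0,"y": 0.005,"z": 0,"roll": 0,"fingers": 0}]'

```text
clock: 11.32
eef_pos: [0.5208, 0.0589, 0.1017]
tool_rot: [0.068, 0.697, -0.061, 0.711]
ft_force: [0.5, 0.1, -8.2]
grip_width: 0.0388
```

```bash
python3 - <<'E'
from h import *
plan([.531,.064,.09],np.pi/2-.167)
snap('scene','s8');snap('top','t8')
for n,b in(('s8',(240,180,200,160)),('t8',(240,110,180,150))):
    x,y,w,h=b; im=cv2.imread(f'pics/{n}.png')[y:y+h,x:x+w]; cv2.imwrite(f'pics/{n}c.png',cv2.resize(im,None,fx=3.7,fy=3.7,interpolation=cv2.INTER_CUBIC))
E
```

```text
clock 11.3167 p [0.5208 0.0589 0.1017] F [ 0.4995  0.1275 -8.1671] w 0.03882477729634491
R [[0.019911661853076246, 0.18166839202969642, 0.9831582380571264], [0.009005804370328219, 0.9832807108965911, -0.18187341495209813], [-0.9997611820879486, 0.012475532695609429, 0.017942683023133732]]
roll -0.015919706386857024 then shift in new tool axes [0.012  0.0066 0.009 ]
shift tool axes [0.012  0.0067 0.0089] world [ 0.0102  0.0051 -0.0117] j [ 0.1087  0.3652 -0.1765  1.0083  0.0068  0.2916]
```

View pics/s8c.png

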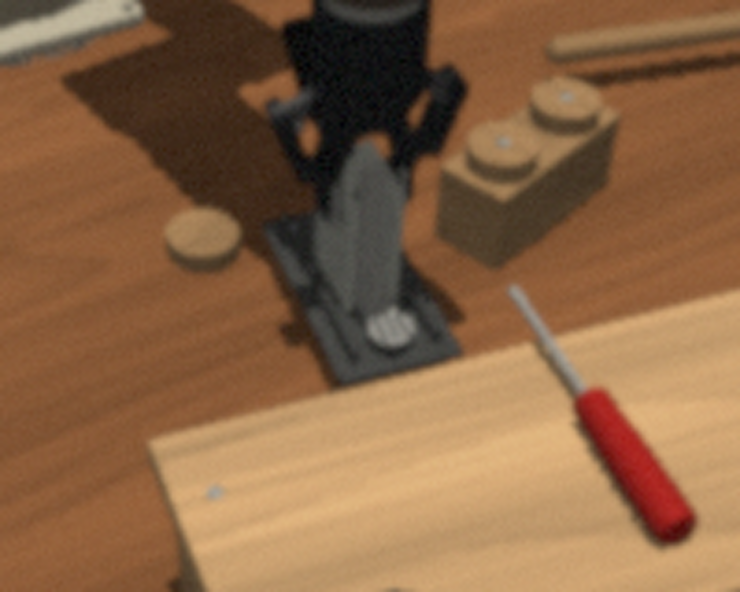

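View pics/t8c.png

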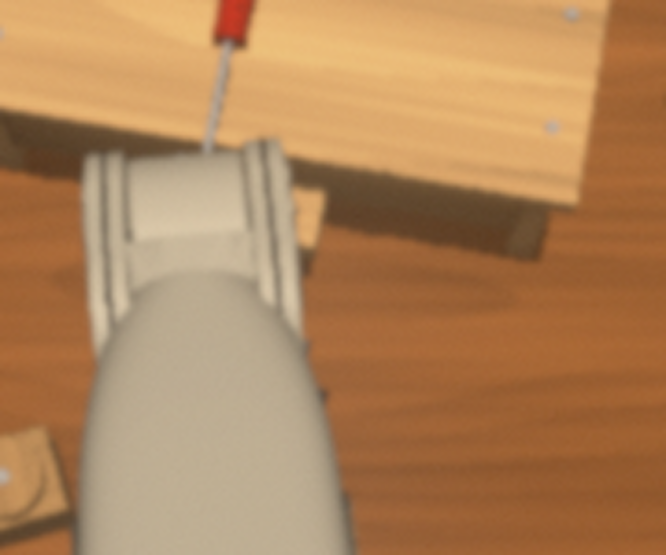

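```bash
python3 - <<'E'
from h import *
np.set_printoptions(precision=4,suppress=True)
o,p,R=tool()
x=R[:,2]; n=R[:,1]
c,d=ray('s8',345.9,268.4)
q=c+d*((p-c)@n)/(d@n); print('saddle',q,'rel tool',R.T@(q-p))
for z in (.04,.05,.06): print(z, R.T@(onz('s8',345.9,268.4,z)-p))
for u,v in((345,385),(462,352)): print('corner',[ (z,onz('s8',240+u/3.7,180+v/3.7,z)) for z in (.02,.04)])
E
```

```text
saddle [0.5864 0.0455 0.0557] rel tool [0.047  0.     0.0662]
0.04 [0.0626 0.0068 0.051 ]
0.05 [0.0527 0.0025 0.0607]
0.06 [ 0.0428 -0.0018  0.0703]
corner [(0.02, array([0.5886, 0.0091, 0.02  ])), (0.04, array([ 0.6048, -0.0016,  0.04  ]))]
corner [(0.02, array([0.6003, 0.0969, 0.02  ])), (0.04, array([0.6162, 0.084 , 0.04  ]))]
```

Emit:
arm_command --motion '[{"x": 0.012,"y": 0.003,"z": 0,"roll": -0.01,"fingers": 0},{"x": 0.01,"y": 0.003,"z": 0.005,"roll": 0,"fingers": 0},{"x": 0,"y": 0,"z": 0.015,"roll": 0,"fingers": 0},{"x": 0,"y": 0,"z": 0.015,"roll": 0,"fingers": 0}]'

```text
clock: 11.75
eef_pos: [0.5519, 0.0525, 0.0767]
tool_rot: [0.064, 0.701, -0.061, 0.708]
ft_force: [1.2, 0.0, -8.3]
grip_width: 0.0391
```

```bash
python3 - <<'E'
from h import *
plan([.620,.0488,.08],np.pi/2-.167)
E
```

```text
clock 11.75 p [0.5519 0.0525 0.0767] F [ 1.1603  0.0134 -8.3346] w 0.039086197465195004
R [[0.009851838814240788, 0.17594153663978113, 0.9843513178519195], [0.0024628876899615293, 0.9843918359318837, -0.17597342849101383], [-0.9999484363987, 0.004158008596417698, 0.009264745452912448]]
roll -0.00990187013547561 then shift in new tool axes [-0.0027  0.0077  0.0678]
shift tool axes [-0.0027  0.0083  0.0677] world [ 0.0681 -0.0037  0.0033] j [ 0.0941  0.4521 -0.1131  0.9955  0.0015  0.271 ]
```

Emit:
arm_command --motion '[{"x": -0.004,"y": 0.004,"z": 0.01,"roll": -0.01,"fingers": 0},{"x": 0,"y": 0.004,"z": 0.015,"roll": 0,"fingers": 0},{"x": 0,"y": 0,"z": 0.015,"roll": 0,"fingers": 0},{"x": 0,"y": 0,"z": 0.01,"roll": 0,"fingers": 0}]'

```text
clock: 12.08
eef_pos: [0.6035, 0.0441, 0.0766]
tool_rot: [0.061, 0.703, -0.063, 0.705]
ft_force: [1.2, -0.5, -7.9]
grip_width: 0.0391
```

```bash
python3 - <<'E'
from h import *
plan([.620,.0488,.08],np.pi/2-.167)
snap('scene','s9');snap('top','t9');snap('wrist','w9')
for n,b in(('s9',(240,180,200,160)),):
    x,y,w,h=b; im=cv2.imread(f'pics/{n}.png')[y:y+h,x:x+w]; cv2.imwrite(f'pics/{n}c.png',cv2.resize(im,None,fx=3.7,fy=3.7,interpolation=cv2.INTER_CUBIC))
E
```

```text
clock 12.0833 p [0.6035 0.0441 0.0766] F [ 1.1809 -0.524  -7.8883] w 0.03909476784453797
R [[0.002877621467554159, 0.17491843464749898, 0.9845787223554844], [-0.0024830191537408286, 0.9845810135242052, -0.17491158458927422], [-0.9999927769291993, -0.001941398495236335, 0.0032675772846356144]]
roll -0.00881688613632936 then shift in new tool axes [-0.0034  0.0074  0.0155]
shift tool axes [-0.0034  0.0075  0.0154] world [0.0165 0.0047 0.0034] j [ 0.0743  0.5472  0.0476  1.0685 -0.0027  0.2501]
```

View pics/s9c.png

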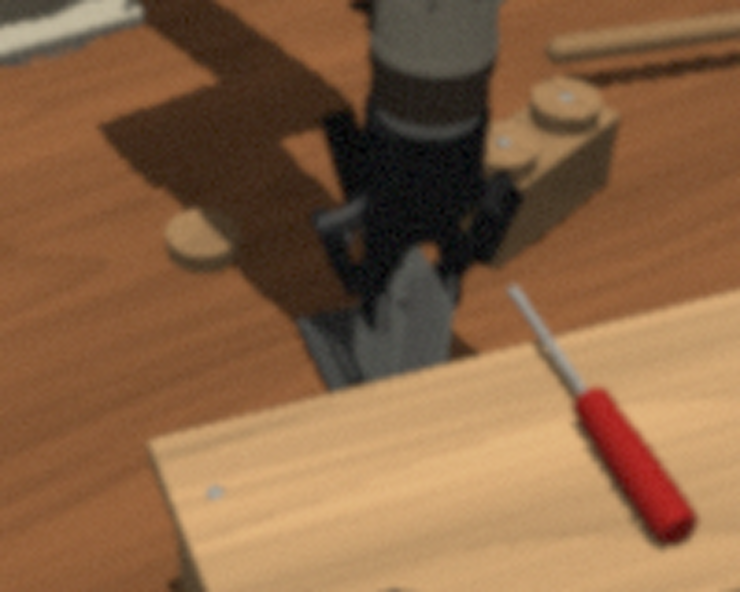

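View pics/w9.png

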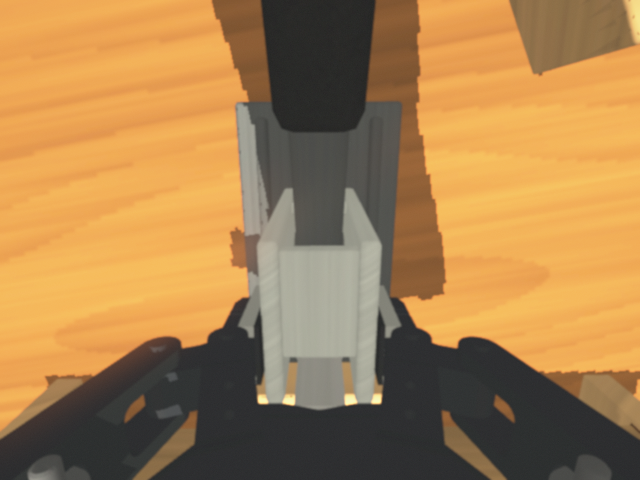

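```bash
python3 - <<'E'
from h import *
np.set_printoptions(precision=4,suppress=True)
o,p,R=tool()
for z in (.008,.011,.014):
    a,b=onz('w9',237,103,z),onz('w9',401,102,z); y=(b-a)[:2]; L=np.linalg.norm(y); y/=L
    # a is left in image; 
    m=(a+b)/2; x=np.array([y[1],-y[0]]); x=x*np.sign(x[0]); print(z,a,b,'w',L,'yaw',np.arctan2(x[1],x[0]),'saddle',m[:2]+.145*x,'rel',R.T@(np.r_[m[:2]+.145*x,p[2]]-p))
E
```

```text
0.008 [0.5107 0.0144 0.008 ] [0.5258 0.1027 0.008 ] w 0.089558262065196 yaw -0.16953324285455348 saddle [0.6612 0.0341] rel [0.0001 0.0001 0.0596]
0.011 [0.5111 0.015  0.011 ] [0.526 0.102 0.011] w 0.08827942471991629 yaw -0.16953324285455368 saddle [0.6614 0.034 ] rel [0.0001 0.0001 0.0599]
0.014 [0.5114 0.0156 0.014 ] [0.5261 0.1013 0.014 ] w 0.08700058737463659 yaw -0.16953324285455265 saddle [0.6617 0.034 ] rel [0.0001 0.0001 0.0601]
```

Emit:
arm_command --motion '[{"x": -0.004,"y": 0.004,"z": 0.004,"roll": 0,"fingers": 0},{"x": -0.001,"y": 0.004,"z": 0.008,"roll": 0,"fingers": 0},{"x": 0,"y": 0,"z": 0.006,"roll": 0,"fingers": 0}]'

```text
clock: 12.48
eef_pos: [0.6178, 0.0472, 0.0795]
tool_rot: [0.062, 0.707, -0.064, 0.702]
ft_force: [0.4, 0.7, -7.3]
grip_width: 0.0392
```

```bash
python3 - <<'E'
from h import *
plan([.621,.0486,.08],np.pi/2-.167)
E
```

```text
clock 12.4833 p [0.6178 0.0472 0.0795] F [ 0.3778  0.7219 -7.3385] w 0.03923900731112226
R [[-0.007018098216521607, 0.1781741306698973, 0.9839739455175883], [-0.002561908104522087, 0.9839917455755804, -0.17819562639410239], [-0.9999720910726896, -0.003771445233448495, -0.0064492849653165485]]
roll -0.012156019801421447 then shift in new tool axes [-0.0005  0.0019  0.0029]
shift tool axes [-0.0005  0.0019  0.0029] world [0.0032 0.0014 0.0005] j [ 0.0773  0.5783  0.1103  1.11   -0.002   0.2564]
```

Emit:
arm_command --motion '[{"x": 0.001,"y": 0.002,"z": 0.003,"roll": -0.01,"fingers": 0},{"x": 0.003,"y": 0,"z": 0,"roll": 0,"fingers": 0},{"x": 0.003,"y": 0,"z": 0,"roll": 0,"fingers": 0}]'

```text
clock: 12.73
eef_pos: [0.6222, 0.0483, 0.074]
tool_rot: [0.058, 0.706, -0.061, 0.703]
ft_force: [-6.6, 0.4, 4.6]
grip_width: 0.0395
```

```bash
python3 - <<'E'
from h import *
plan([.621,.0486,.07],np.pi/2-.167)
snap('wrist','w10')
E
```

```text
clock 12.7333 p [0.6222 0.0483 0.074 ] F [-6.5696  0.3856  4.5901] w 0.039478818504603365
R [[-0.005274943215397343, 0.16771793474272578, 0.9858209113929919], [-0.0027522975904875763, 0.9858284578632603, -0.16773394565477612], [-0.9999822997593746, -0.0035980595577026903, -0.004738579467677528]]
roll -0.0015324998541677015 then shift in new tool axes [ 0.004   0.0001 -0.0012]
shift tool axes [ 0.004   0.0001 -0.0012] world [-0.0012  0.0003 -0.004 ] j [ 0.0786  0.5899  0.1155  1.1018 -0.0023  0.2472]
```

View pics/w10.png

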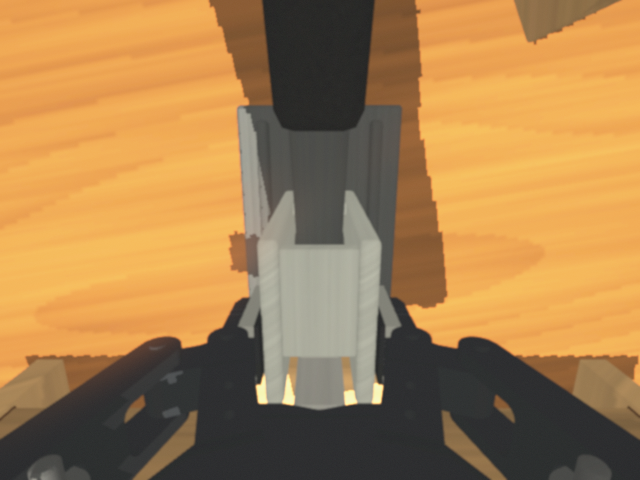

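```bash
python3 - <<'E'
from h import *
np.set_printoptions(precision=4,suppress=True)
o,p,R=tool()
for z in (.006,.008,.011):
    a,b=onz('w10',238,107,z),onz('w10',401,106,z); y=(b-a)[:2]; L=np.linalg.norm(y); y/=L
    m=(a+b)/2; x=np.array([y[1],-y[0]]); x=x*np.sign(x[0]); print(z,'w',L,'yaw',np.arctan2(x[1],x[0]),'saddle',m[:2]+.145*x)
E
```

```text
0.006 w 0.0894245529690313 yaw -0.1616375578965699 saddle [0.6807 0.0388]
0.008 w 0.08857414327225277 yaw -0.16163755789656986 saddle [0.6809 0.0388]
0.011 w 0.08729852872708496 yaw -0.16163755789656983 saddle [0.6811 0.0388]
```

Emit:
arm_command --motion '[{"x": 0.001,"y": 0,"z": -0.001,"roll": 0,"fingers": 0},{"x": 0,"y": 0,"z": 0,"roll": 0,"fingers": 1},{"x": 0,"y": 0,"z": 0,"roll": 0,"fingers": 1},{"x": 0,"y": 0,"z": 0,"roll": 0,"fingers": 1},{"x": 0,"y": 0,"z": 0,"roll": 0,"fingers": 1},{"x": -0.02,"y": 0,"z": 0,"roll": 0,"fingers": 1},{"x": -0.03,"y": 0,"z": 0,"roll": 0,"fingers": 1},{"x": -0.04,"y": 0,"z": 0,"roll": 0,"fingers": 1},{"x": -0.04,"y": 0,"z": 0,"roll": 0,"fingers": 0}]'

```text
clock: 13.53
eef_pos: [0.6177, 0.0488, 0.2019]
tool_rot: [0.058, 0.709, -0.061, 0.7]
ft_force: [0.7, 0.6, -0.1]
grip_width: 0.0755
```

```bash
python3 - <<'E'
from h import *
plan([.51,.067,.17],np.pi/2-.167)
snap('wrist','w11')
E
```

```text
clock 13.5333 p [0.6177 0.0488 0.2019] F [ 0.7483  0.5509 -0.0857] w 0.07554073183604741
R [[-0.01423637539795325, 0.16737862243077664, 0.9857898976803854], [-0.003750972502557487, 0.9858739331116702, -0.16744706093632067], [-0.9998916220375158, -0.006081510018271494, -0.013407438796580518]]
roll -0.001254774489421795 then shift in new tool axes [ 0.0334  0.0003 -0.1088]
shift tool axes [ 0.0334  0.0001 -0.1088] world [-0.1077  0.0182 -0.0319] j [ 0.0801  0.5069  0.3191  1.3975 -0.0026  0.2483]
```

View pics/w11.png

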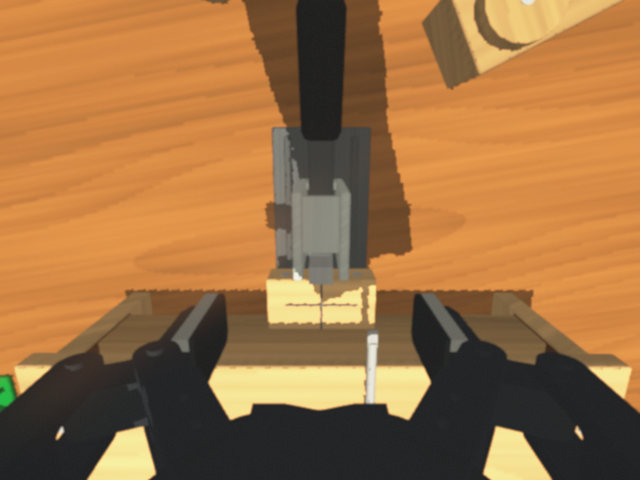

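```bash
python3 - <<'E'
from h import *
np.set_printoptions(precision=4,suppress=True)
z=.006
a,b=onz('w11',272,129,z),onz('w11',370,128,z); y=(b-a)[:2]; L=np.linalg.norm(y); y/=L
m=(a+b)/2; x=np.array([y[1],-y[0]]); x=x*np.sign(x[0]); print('w',L,'yaw',np.arctan2(x[1],x[0]),'saddle',m[:2]+.145*x,'org',m[:2]+.085*x)
print('cross',onz('w11',322,305,.07))
print('cheek rear top', onz('w11',297,180,.104),onz('w11',345,180,.104))
print('handle end', proj('w11',[*(m[:2]+.085*x-.147*x),.145]))
im=cv2.imread('pics/w11.png')[120:340,240:400]; cv2.imwrite('pics/c11.png',cv2.resize(im,None,fx=2.7,fy=2.7,interpolation=cv2.INTER_CUBIC))
E
```

```text
w 0.0879731781565157 yaw -0.15716611222039267 saddle [0.6822 0.0394] org [0.623  0.0488]
cross [0.6795 0.0397 0.07  ]
cheek rear top [0.5723 0.0407 0.104 ] [0.5776 0.072  0.104 ]
handle end [319.4627 -18.1575]
```

View pics/c11.png

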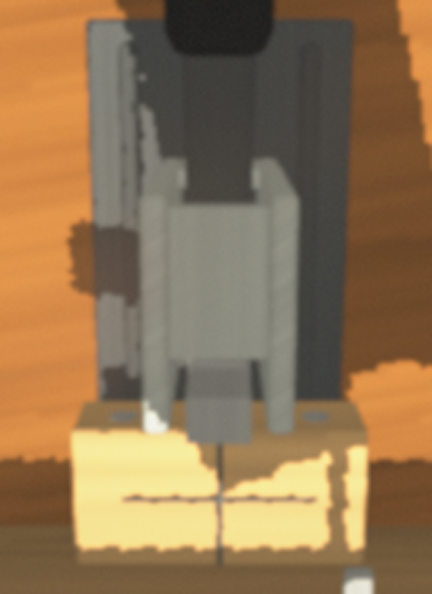

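Emit:
arm_command --motion '[{"x": 0,"y": 0,"z": -0.035,"roll": 0,"fingers": 0},{"x": 0,"y": 0,"z": -0.037,"roll": 0,"fingers": 0},{"x": 0,"y": 0,"z": -0.035,"roll": 0,"fingers": 0},{"x": 0.02,"y": 0,"z": 0,"roll": 0,"fingers": 0},{"x": 0.015,"y": 0,"z": 0,"roll": 0,"fingers": 0}]'

```text
clock: 14.0
eef_pos: [0.5219, 0.0684, 0.1848]
tool_rot: [0.061, 0.695, -0.059, 0.714]
ft_force: [-0.1, -0.1, 1.1]
grip_width: 0.005
```

```bash
python3 - <<'E'
from h import *
plan([.513,.067,.145],np.pi/2-.165)
snap('wrist','w12')
E
```

```text
clock 14.0 p [0.5219 0.0684 0.1848] F [-0.1163 -0.1178  1.1315] w 0.005013448308110662
R [[0.026262723971270996, 0.16838446811898383, 0.9853714732149982], [0.0007095032285888148, 0.9857080815401869, -0.16846089929575087], [-0.9996548233939441, 0.005123366339761723, 0.02576790993796635]]
roll -0.004323429662353551 then shift in new tool axes [ 0.0396 -0.003  -0.0096]
shift tool axes [ 0.0396 -0.003  -0.0096] world [-0.0089 -0.0014 -0.0398] j [ 0.1318  0.2965 -0.0432  1.205  -0.0027  0.301 ]
```

View pics/w12.png

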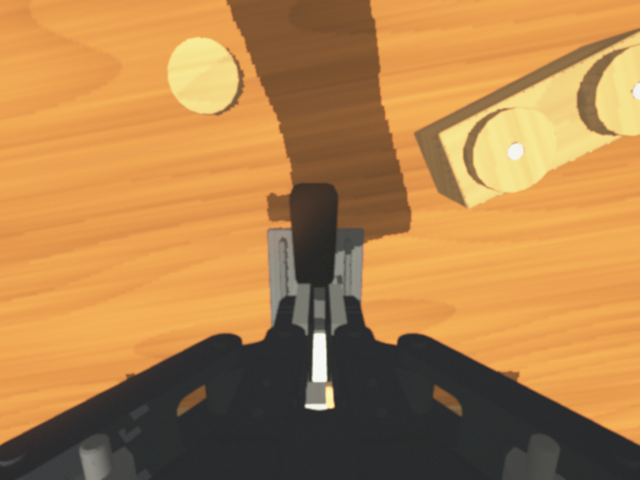

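Emit:
arm_command --motion '[{"x": 0.02,"y": -0.003,"z": -0.009,"roll": 0,"fingers": 0},{"x": 0.015,"y": 0,"z": 0,"roll": 0,"fingers": 0}]'

```text
clock: 14.22
eef_pos: [0.5137, 0.0673, 0.1499]
tool_rot: [0.061, 0.694, -0.058, 0.715]
ft_force: [-2.4, -0.0, -0.7]
grip_width: 0.0002
```

```bash
python3 - <<'E'
from h import *
plan([.513,.067,.14],np.pi/2-.165)
E
```

```text
clock 14.2167 p [0.5137 0.0673 0.1499] F [-2.4169 -0.0461 -0.7032] w 0.00023392037889779913
R [[0.029131002642530823, 0.16783111267930417, 0.9853852557765759], [0.001320288016532764, 0.9857963081585672, -0.16794015499722778], [-0.9995747303351534, 0.006193257443881162, 0.028495649451092453]]
roll -0.0038075060456055354 then shift in new tool axes [ 0.0099 -0.0004 -0.001 ]
shift tool axes [ 0.0099 -0.0004 -0.001 ] world [-0.0007 -0.0003 -0.0099] j [ 0.1317  0.3039 -0.1285  1.1093 -0.0025  0.3003]
```

Emit:
arm_command --motion '[{"x": 0.012,"y": 0,"z": -0.002,"roll": 0,"fingers": 0},{"x": 0.012,"y": 0,"z": -0.004,"roll": 0,"fingers": 0},{"x": 0.012,"y": 0,"z": -0.004,"roll": 0,"fingers": 0}]'

```text
clock: 14.47
eef_pos: [0.5076, 0.069, 0.1148]
tool_rot: [0.062, 0.692, -0.058, 0.717]
ft_force: [-1.2, -0.1, 6.2]
grip_width: -0.0
```

```bash
python3 - <<'E'
from h import *
plan([.503,.069,.085],np.pi/2-.165)
E
```

```text
clock 14.4667 p [0.5076 0.069  0.1148] F [-1.1608 -0.059   6.1527] w -4.126323524896725e-06
R [[0.035621342269819334, 0.16836300768369147, 0.9850812238686707], [0.0019424328118092249, 0.9856932680990471, -0.16853785384593054], [-0.9993634708801741, 0.00791699866880638, 0.03478468344559332]]
roll -0.0044470941648562246 then shift in new tool axes [ 0.0296 -0.001  -0.0056]
shift tool axes [ 0.0296 -0.0011 -0.0056] world [-0.0046 -0.     -0.0298] j [ 0.1369  0.3203 -0.2054  1.0095 -0.0029  0.3062]
```

Pressing the handle at about 5 N. I'll continue the stroke.

Emit:
arm_command --motion '[{"x": 0.012,"y": 0,"z": -0.003,"roll": 0,"fingers": 0},{"x": 0.012,"y": 0,"z": -0.002,"roll": 0,"fingers": 0},{"x": 0.012,"y": 0,"z": -0.001,"roll": 0,"fingers": 0},{"x": 0.012,"y": 0,"z": -0.001,"roll": 0,"fingers": 0},{"x": 0.008,"y": 0,"z": 0,"roll": 0,"fingers": 0}]'

```text
clock: 14.88
eef_pos: [0.5043, 0.0707, 0.0617]
tool_rot: [0.062, 0.69, -0.058, 0.718]
ft_force: [-3.3, -1.3, 6.6]
grip_width: -0.0
```

```bash
python3 - <<'E'
from h import *
plan([.497,.069,.048],np.pi/2-.165)
snap('wrist','w13')
E
```

```text
clock 14.8833 p [0.5043 0.0707 0.0617] F [-3.3006 -1.3346  6.5816] w -6.4663448403320795e-06
R [[0.04014602405119094, 0.16861082250603726, 0.9848648066037891], [0.003055104878972467, 0.9856341012509567, -0.16886706246452335], [-0.9991891528069445, 0.009788206426938229, 0.03905416658800909]]
roll -0.004807470238955114 then shift in new tool axes [ 0.0134 -0.003  -0.0075]
shift tool axes [ 0.0134 -0.003  -0.0075] world [-0.0073 -0.0017 -0.0137] j [ 0.1408  0.3717 -0.2895  0.8693 -0.0026  0.3103]
```

View pics/w13.png

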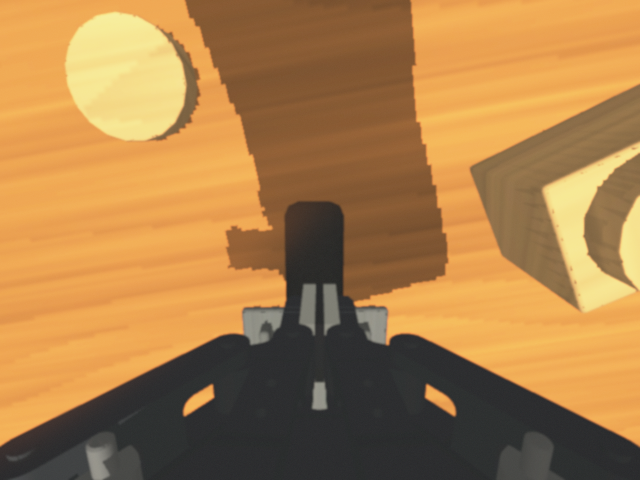

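```bash
python3 - <<'E'
from h import *
np.set_printoptions(precision=4,suppress=True)
def base(f,p,q,z=.006):
    a,b=onz(f,*p,z),onz(f,*q,z); y=(b-a)[:2]; L=np.linalg.norm(y); y/=L
    m=(a+b)/2; x=np.array([y[1],-y[0]]); x=x*np.sign(x[0]); print('w',L,'yaw',np.arctan2(x[1],x[0]),'mid',m,'saddle',m[:2]+.145*x)
base('w11',(272,129),(370,128)); base('w12',(268,229),(363,229)); base('w13',(243,309),(387,308))
E
```

```text
w 0.0879731781565157 yaw -0.15716611222039267 mid [0.539  0.0621 0.006 ] saddle [0.6822 0.0394]
w 0.08708475121058226 yaw -0.1690089174321614 mid [0.5372 0.063  0.006 ] saddle [0.6802 0.0386]
w 0.08708526618253817 yaw -0.1653679695814206 mid [0.5362 0.0631 0.006 ] saddle [0.6792 0.0392]
```

Emit:
arm_command --motion '[{"x": 0.006,"y": 0,"z": -0.001,"roll": 0,"fingers": 0},{"x": 0.004,"y": 0,"z": -0.001,"roll": 0,"fingers": 0}]'

```text
clock: 15.1
eef_pos: [0.5054, 0.0706, 0.053]
tool_rot: [0.062, 0.689, -0.058, 0.72]
ft_force: [-3.5, -1.0, 12.9]
grip_width: 0.0
```

```bash
python3 - <<'E'
from h import *
plan([.497,.069,.048],np.pi/2-.165)
E
```

```text
clock 15.1 p [0.5054 0.0706 0.053 ] F [-3.483  -0.9931 12.9135] w 8.020074788807427e-06
R [[0.04446972525547804, 0.1692330957536466, 0.9845722943681379], [0.002052688739456854, 0.985529705238873, -0.169490373062068], [-0.9990086235887261, 0.009558210785349311, 0.04347885235308796]]
roll -0.005470385999793326 then shift in new tool axes [ 0.0046 -0.003  -0.0082]
shift tool axes [ 0.0046 -0.0031 -0.0082] world [-0.0084 -0.0016 -0.005 ] j [ 0.1413  0.3819 -0.3017  0.8429 -0.0042  0.3115]
```

Emit:
arm_command --motion '[{"x": -0.02,"y": 0,"z": -0.002,"roll": 0,"fingers": 0},{"x": -0.02,"y": 0,"z": 0.001,"roll": 0,"fingers": 0},{"x": -0.02,"y": 0,"z": 0.003,"roll": 0,"fingers": 0},{"x": -0.02,"y": 0,"z": 0.006,"roll": 0,"fingers": 0},{"x": -0.015,"y": 0,"z": 0.006,"roll": 0,"fingers": 0},{"x": -0.01,"y": 0,"z": 0.002,"roll": 0,"fingers": 0}]'

```text
clock: 15.6
eef_pos: [0.5237, 0.0675, 0.1671]
tool_rot: [0.063, 0.684, -0.058, 0.724]
ft_force: [-0.0, -0.4, -0.7]
grip_width: 0.0001
```

```bash
python3 - <<'E'
from h import *
plan([.513,.067,.145],np.pi/2-.165)
snap('wrist','w14'); snap('top','t14')
im=cv2.imread('pics/t14.png')[110:260,230:410]; cv2.imwrite('pics/t14c.png',cv2.resize(im,None,fx=3.7,fy=3.7,interpolation=cv2.INTER_CUBIC))
E
```

```text
clock 15.6 p [0.5237 0.0675 0.1671] F [-0.0225 -0.4107 -0.714 ] w 9.29968154053465e-05
R [[0.05766186706771265, 0.17003538787553618, 0.983749498579939], [0.002019596587955544, 0.9853671344145281, -0.17043336423753278], [-0.9983341275925047, 0.011814283123302682, 0.05647470582831832]]
roll -0.006535926571098916 then shift in new tool axes [ 0.0215 -0.0025 -0.0117]
shift tool axes [ 0.0215 -0.0025 -0.0117] world [-0.0107 -0.0005 -0.0221] j [ 0.1313  0.288  -0.1045  1.1208 -0.0055  0.3023]
```

View pics/w14.png

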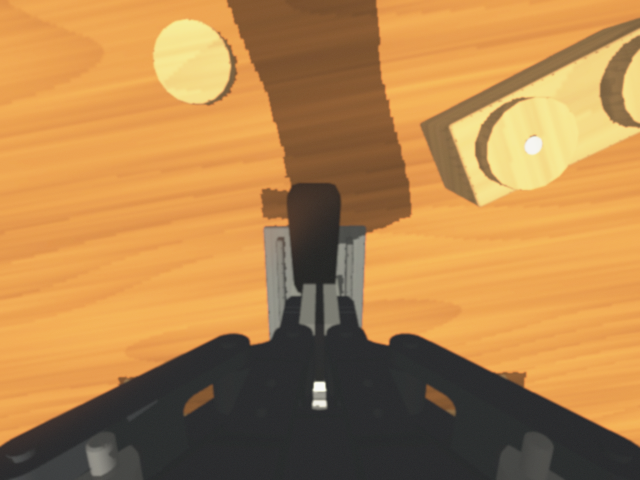

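View pics/t14c.png

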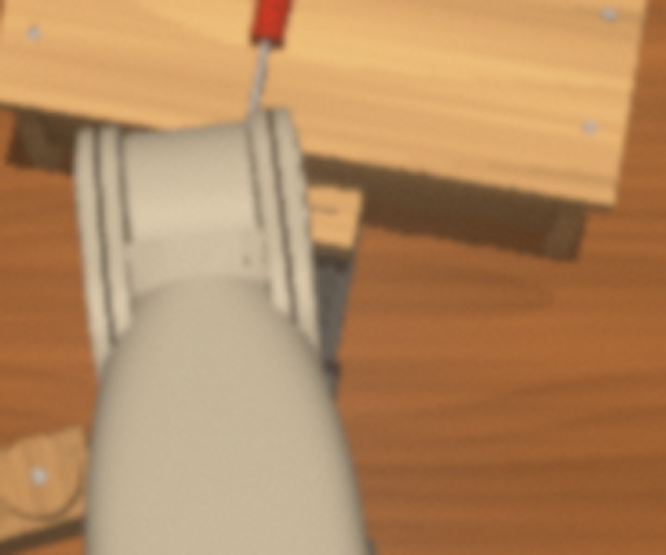

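Emit:
arm_command --motion '[{"x": 0.015,"y": -0.002,"z": -0.012,"roll": 0,"fingers": 0},{"x": 0.012,"y": 0,"z": -0.003,"roll": 0,"fingers": 0},{"x": 0.012,"y": 0,"z": -0.005,"roll": 0,"fingers": 0},{"x": 0.012,"y": 0,"z": -0.005,"roll": 0,"fingers": 0},{"x": 0.012,"y": 0,"z": -0.004,"roll": 0,"fingers": 0},{"x": 0.012,"y": 0,"z": -0.003,"roll": 0,"fingers": 0},{"x": 0.012,"y": 0,"z": -0.002,"roll": 0,"fingers": 0}]'

```text
clock: 16.28
eef_pos: [0.4973, 0.0721, 0.0779]
tool_rot: [0.064, 0.68, -0.057, 0.728]
ft_force: [0.1, -0.1, 6.2]
grip_width: 0.0003
```

```bash
python3 - <<'E'
from h import *
plan([.500,.070,.053],np.pi/2-.165)
def base(f,p,q,z=.006):
    a,b=onz(f,*p,z),onz(f,*q,z); y=(b-a)[:2]; L=np.linalg.norm(y); y/=L
    m=(a+b)/2; x=np.array([y[1],-y[0]]); x=x*np.sign(x[0]); print('w',L,'yaw',np.arctan2(x[1],x[0]),'mid',m,'saddle',m[:2]+.145*x)
base('w14',(264,228),(366,228))
E
```

```text
clock 16.2833 p [0.4973 0.0721 0.0779] F [ 0.1095 -0.1412  6.2174] w 0.0002659468694445498
R [[0.06773342248360131, 0.17053226457551085, 0.9830213274478872], [0.003703690301266438, 0.9852343105715637, -0.17117136428365565], [-0.9976965802070339, 0.015234828890526061, 0.06610169310892205]]
roll -0.007383904692357834 then shift in new tool axes [ 0.025  -0.002   0.0014]
shift tool axes [ 0.025  -0.002   0.0014] world [ 0.0027 -0.0021 -0.0249] j [ 0.1478  0.3218 -0.3166  0.8648 -0.0063  0.3195]
w 0.08833753937986645 yaw -0.17293493647482386 mid [0.5384 0.063  0.006 ] saddle [0.6812 0.0381]
```

Emit:
arm_command --motion '[{"x": 0.01,"y": -0.001,"z": -0.001,"roll": 0,"fingers": 0},{"x": 0.01,"y": 0,"z": 0,"roll": 0,"fingers": 0},{"x": 0.006,"y": 0,"z": 0,"roll": 0,"fingers": 0}]'

```text
clock: 16.53
eef_pos: [0.4982, 0.0719, 0.0507]
tool_rot: [0.064, 0.679, -0.057, 0.729]
ft_force: [-2.0, -1.7, 14.2]
grip_width: -0.0004
```

```bash
python3 - <<'E'
from h import *
plan([.500,.070,.053],np.pi/2-.165)
snap('wrist','w15')
E
```

```text
clock 16.5333 p [0.4982 0.0719 0.0507] F [-1.9913 -1.6829 14.2082] w -0.0003684143684178183
R [[0.07033718728216226, 0.16985366796448842, 0.9829559560652976], [0.004642869926229795, 0.9853300963897567, -0.17059614564051895], [-0.9975124680143512, 0.016562989692756228, 0.06851673903766514]]
roll -0.0068273039246422584 then shift in new tool axes [-0.0022 -0.0016  0.0022]
shift tool axes [-0.0022 -0.0016  0.0022] world [ 0.0018 -0.0019  0.0023] j [ 0.1468  0.3568 -0.3508  0.7929 -0.0057  0.3179]
```

View pics/w15.png

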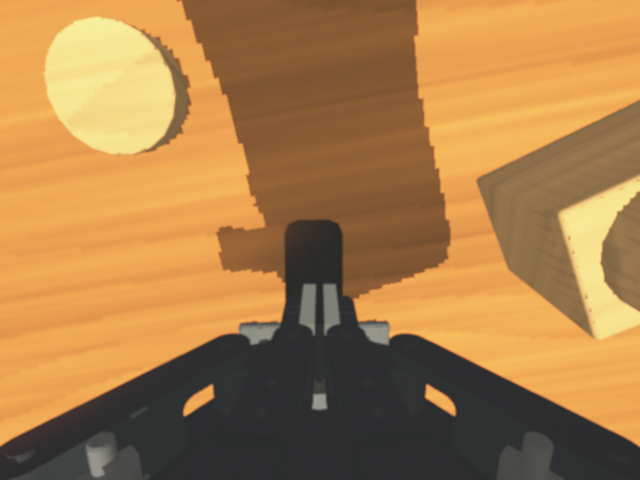

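Emit:
arm_command --motion '[{"x": -0.02,"y": 0,"z": 0,"roll": 0,"fingers": 0},{"x": -0.02,"y": 0,"z": 0.002,"roll": 0,"fingers": 0},{"x": -0.02,"y": 0,"z": 0.005,"roll": 0,"fingers": 0},{"x": -0.02,"y": 0,"z": 0.008,"roll": 0,"fingers": 0},{"x": -0.015,"y": 0,"z": 0.006,"roll": 0,"fingers": 0},{"x": -0.008,"y": 0,"z": 0.002,"roll": 0,"fingers": 0}]'

```text
clock: 17.08
eef_pos: [0.5143, 0.0677, 0.1553]
tool_rot: [0.064, 0.68, -0.056, 0.729]
ft_force: [0.2, 0.4, -0.4]
grip_width: -0.0002
```

```bash
python3 - <<'E'
from h import *
plan([.513,.067,.145],np.pi/2-.165)
snap('wrist','w16'); snap('scene','s16')
im=cv2.imread('pics/s16.png')[180:340,240:440]; cv2.imwrite('pics/s16c.png',cv2.resize(im,None,fx=3.7,fy=3.7,interpolation=cv2.INTER_CUBIC))
E
```

```text
clock 17.0833 p [0.5143 0.0677 0.1553] F [ 0.1764  0.4365 -0.3733] w -0.0001535924831933132
R [[0.06971248855611184, 0.16924526647401925, 0.983105390441662], [0.004662646812611415, 0.9854369501517128, -0.16997728377754526], [-0.9975562283220005, 0.01643341266534501, 0.06790813120794631]]
roll -0.006192197877384675 then shift in new tool axes [ 0.0102 -0.0011 -0.0019]
shift tool axes [ 0.0102 -0.0011 -0.0019] world [-0.0013 -0.0007 -0.0103] j [ 0.1336  0.2705 -0.1622  1.0684 -0.0047  0.3041]
```

View pics/w16.png

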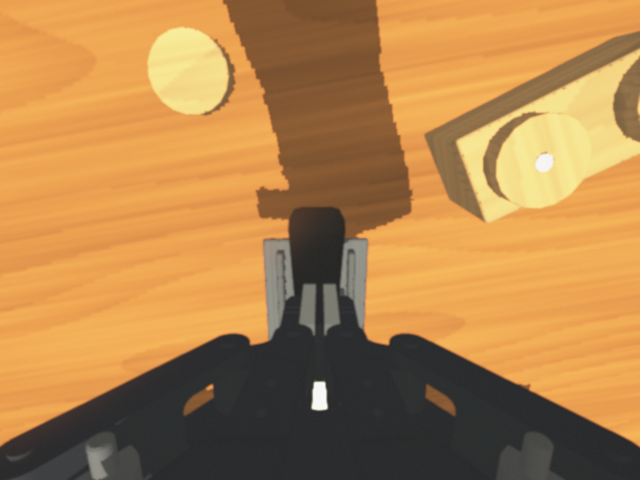

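View pics/s16c.png

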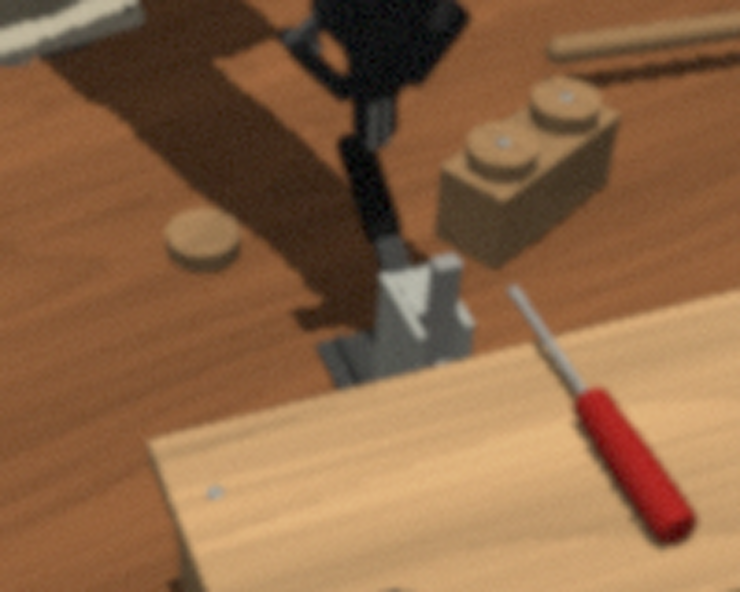

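Emit:
arm_command --motion '[{"x": 0.012,"y": -0.001,"z": -0.003,"roll": 0,"fingers": 0},{"x": 0.012,"y": 0,"z": -0.005,"roll": 0,"fingers": 0},{"x": 0.012,"y": 0,"z": -0.006,"roll": 0,"fingers": 0},{"x": 0.01,"y": 0,"z": -0.004,"roll": 0,"fingers": 0}]'

```text
clock: 17.52
eef_pos: [0.4985, 0.0702, 0.1048]
tool_rot: [0.064, 0.679, -0.056, 0.729]
ft_force: [0.2, -0.3, 6.5]
grip_width: -0.0
```

```bash
python3 - <<'E'
from h import *
plan([.500,.070,.085],np.pi/2-.165)
for z in (.122,.138,.154): print(z,onz('s16',360.3,250.8,z))
E
```

```text
clock 17.5167 p [0.4985 0.0702 0.1048] F [ 0.2001 -0.3256  6.5468] w -2.8063775617374975e-05
R [[0.07059851900886921, 0.16955432851941682, 0.9829889006464336], [0.0052335677079898835, 0.9853712539190513, -0.17034113337371665], [-0.997491082106903, 0.017170370710212296, 0.06867837714210828]]
roll -0.006570372324210538 then shift in new tool axes [ 0.0199 -0.0003  0.0002]
shift tool axes [ 0.0199 -0.0003  0.0002] world [ 0.0015 -0.0002 -0.0198] j [ 0.1429  0.2901 -0.2806  0.9295 -0.0049  0.3138]
0.122 [0.6081 0.0677 0.122 ]
0.138 [0.6225 0.0565 0.138 ]
0.154 [0.6369 0.0453 0.154 ]
```

Emit:
arm_command --motion '[{"x": 0.01,"y": 0,"z": -0.002,"roll": 0,"fingers": 0},{"x": 0.007,"y": 0,"z": -0.001,"roll": 0,"fingers": 0}]'

```text
clock: 17.68
eef_pos: [0.4937, 0.071, 0.0845]
tool_rot: [0.064, 0.681, -0.056, 0.727]
ft_force: [0.2, -0.6, 5.5]
grip_width: 0.0001
```

```bash
python3 - <<'E'
from h import *
plan([.500,.070,.085],np.pi/2-.165)
E
```

```text
clock 17.6833 p [0.4937 0.071  0.0845] F [ 0.1933 -0.5818  5.52  ] w 0.00011418889572053733
R [[0.06662620638714384, 0.16906145871764944, 0.983350991151541], [0.005339444325716092, 0.9854663346127039, -0.1697869066780318], [-0.9977637190020241, 0.01656280535605667, 0.06475518915104089]]
roll -0.005964047780690818 then shift in new tool axes [-0.0001  0.      0.0064]
shift tool axes [-0.0001  0.0001  0.0064] world [ 0.0063 -0.001   0.0005] j [ 0.1456  0.3079 -0.3164  0.8797 -0.0044  0.3159]
```

Emit:
arm_command --motion '[{"x": 0.004,"y": 0,"z": 0.001,"roll": 0,"fingers": 0},{"x": 0.004,"y": 0,"z": 0.001,"roll": 0,"fingers": 0}]'

```text
clock: 17.85
eef_pos: [0.4929, 0.0712, 0.0746]
tool_rot: [0.064, 0.683, -0.056, 0.726]
ft_force: [-4.5, -0.2, 17.4]
grip_width: 0.0001
```

```bash
python3 - <<'E'
from h import *
plan([.500,.070,.085],np.pi/2-.165)
E
```

```text
clock 17.85 p [0.4929 0.0712 0.0746] F [-4.4829 -0.2219 17.4365] w 6.0342623724299395e-05
R [[0.060944442676677035, 0.16826865044680367, 0.9838553939393941], [0.00621906101555357, 0.9856044824112908, -0.16895303350593108], [-0.9981217852481299, 0.016415405190943505, 0.059020642876057405]]
roll -0.005058512510368152 then shift in new tool axes [-0.01    0.0002  0.0078]
shift tool axes [-0.01    0.0002  0.0078] world [ 0.0071 -0.0012  0.0104] j [ 0.1451  0.3224 -0.3255  0.8616 -0.0027  0.3146]
```

Emit:
arm_command --motion '[{"x": 0.003,"y": 0,"z": -0.001,"roll": 0,"fingers": 0}]'

```text
clock: 17.93
eef_pos: [0.4927, 0.0713, 0.0722]
tool_rot: [0.064, 0.682, -0.056, 0.726]
ft_force: [-0.9, -2.1, 19.3]
grip_width: 0.0002
```

```bash
python3 - <<'E'
from h import *
plan([.500,.070,.085],np.pi/2-.165)
snap('wrist','w17'); snap('scene','s17'); snap('top','t17')
im=cv2.imread('pics/s17.png')[180:340,240:440]; cv2.imwrite('pics/s17c.png',cv2.resize(im,None,fx=3.7,fy=3.7,interpolation=cv2.INTER_CUBIC))
im=cv2.imread('pics/t17.png')[110:260,230:410]; cv2.imwrite('pics/t17c.png',cv2.resize(im,None,fx=3.7,fy=3.7,interpolation=cv2.INTER_CUBIC))
plan([.500,.070,.085],np.pi/2-.165)
E
```

```text
clock 17.9333 p [0.4927 0.0713 0.0722] F [-0.8848 -2.052  19.2522] w 0.00023008532489816235
R [[0.06255908995293696, 0.16825067953511336, 0.9837571189578418], [0.0057363131124647665, 0.9856109269052902, -0.16893251752333271], [-0.9980247767345942, 0.016211403420676687, 0.06069378405566722]]
roll -0.005054399368389584 then shift in new tool axes [-0.0123  0.0001  0.0082]
shift tool axes [-0.0123  0.0002  0.0082] world [ 0.0073 -0.0013  0.0128] j [ 0.1457  0.3241 -0.3307  0.8532 -0.0034  0.3152]
clock 18.0833 p [0.4926 0.0713 0.072 ] F [-1.1912 -0.0473 13.0748] w 8.629393047591792e-05
R [[0.06242162822673897, 0.16825018364149796, 0.9837659355934852], [0.0058363471463566685, 0.9856097677083842, -0.16893585424596036], [-0.9980328037602323, 0.016286850598791827, 0.06054140001736524]]
roll -0.005056249024533832 then shift in new tool axes [-0.0125  0.0002  0.0083]
shift tool axes [-0.0125  0.0002  0.0083] world [ 0.0074 -0.0013  0.013 ] j [ 0.1457  0.3243 -0.331   0.8529 -0.0033  0.3152]
```

View pics/s17c.png

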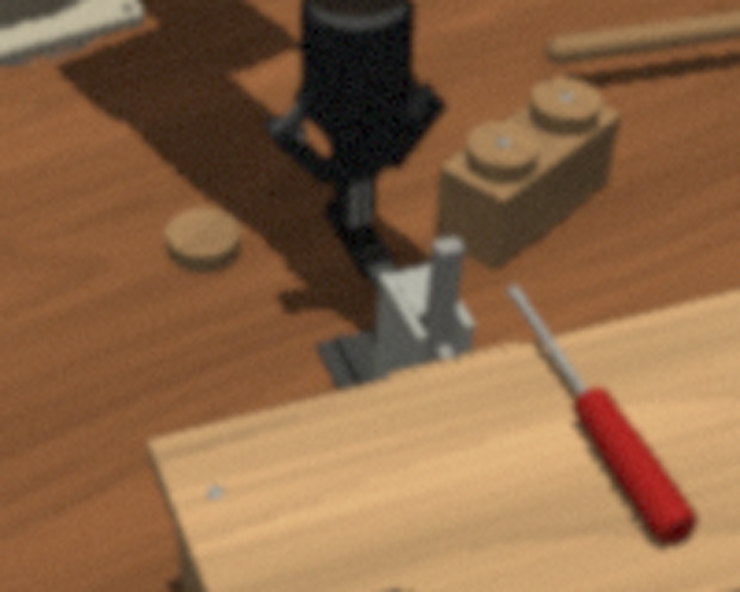

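View pics/w17.png

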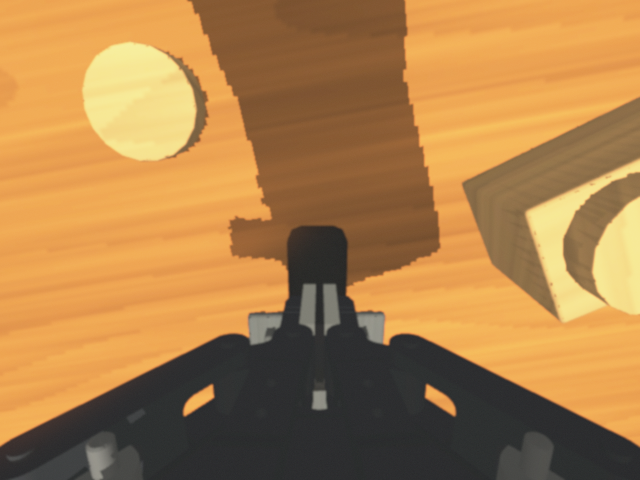

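View pics/t17c.png

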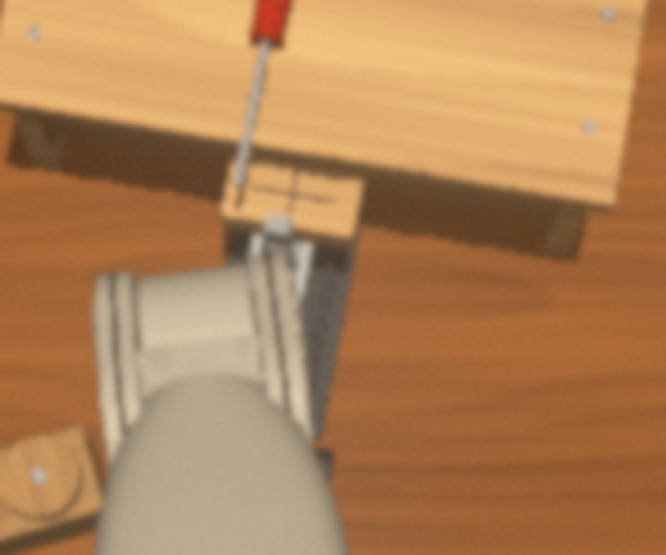

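```bash
python3 - <<'E'
from h import *
np.set_printoptions(precision=4,suppress=True)
for z in (.07,.08,.088,.092): print(z,proj('t17',[.6797,.0387,z]))
for z in (.154,.162,.166,.17): print(z,proj('s17',[.637,.0455,z]),onz('s17',361.1,245.7,z))
def base(f,p,q,z=.006):
    a,b=onz(f,*p,z),onz(f,*q,z); y=(b-a)[:2]; L=np.linalg.norm(y); y/=L
    m=(a+b)/2; x=np.array([y[1],-y[0]]); x=x*np.sign(x[0]); print('w',L,'yaw',np.arctan2(x[1],x[0]),'mid',m,'saddle',m[:2]+.145*x)
base('w17',(248,313),(384,313))
im=cv2.imread('pics/t17.png')[140:190,280:340]; cv2.imwrite('pics/t17d.png',cv2.resize(im,None,fx=10,fy=10,interpolation=cv2.INTER_CUBIC))
im=cv2.imread('pics/top0.png')[140:190,280:340]; cv2.imwrite('pics/t0d.png',cv2.resize(im,None,fx=10,fy=10,interpolation=cv2.INTER_CUBIC))
E
```

```text
0.07 [308.7717 165.0356]
0.08 [308.694 163.757]
0.088 [308.6309 162.7206]
0.092 [308.5991 162.1979]
0.154 [360.41   250.7887] [0.6231 0.0567 0.154 ]
0.162 [360.6982 248.1391] [0.6304 0.051  0.162 ]
0.166 [360.8434 246.804 ] [0.6341 0.0481 0.166 ]
0.17 [360.9894 245.4618] [0.6378 0.0453 0.17  ]
w 0.08745047755112548 yaw -0.17702015226111287 mid [0.5355 0.063  0.006 ] saddle [0.6782 0.0374]
```

View pics/t17d.png

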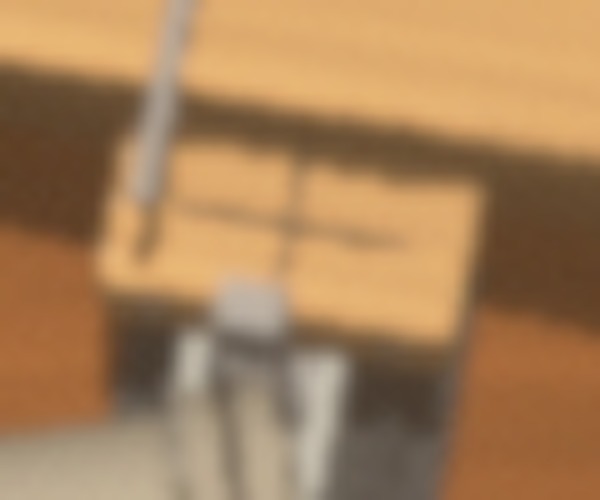

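View pics/t0d.png

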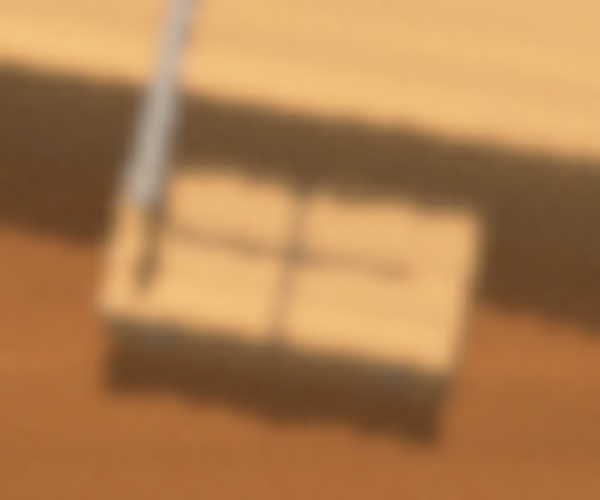

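```bash
python3 - <<'E'
from h import *
for i in range(6):
    camera('top'); o=get_obs(); print(round(o['clock'],2),o['ft_force'].round(1),o['eef_pos'].round(4))
E
```

```text
18.13 [-2.5 -1.5 12.8] [0.4926 0.0713 0.0722]
18.18 [-1.7 -1.1 14.6] [0.4927 0.0713 0.0724]
18.23 [-2.4 -0.6 15.1] [0.4926 0.0713 0.0725]
18.28 [-2.2 -1.4 14.4] [0.4926 0.0713 0.0726]
18.33 [-2.9 -0.6 14.9] [0.4927 0.0713 0.0726]
18.38 [-1.9 -0.  14. ] [0.4926 0.0713 0.0726]
```

```bash
python3 - <<'E'
from h import *
print(job_done()); o=get_obs(); print(o['clock'],o['ft_force'],o['eef_pos'])
E
```

```text
the job is handed in; nothing more can be done
None
the job is handed in; nothing more can be done
```

The jack is standing under the lift block, the rail is up tight against the underside of the riser's top, and I handed in with the handle held down. It took about 18.4 s of the 67 s.

**What I did:**
- I carried the grey jack by its cheeks and set it with the saddle under the pencil cross, then let go.
- I pumped two full strokes to the stop. A third stroke stopped at the tight rail, about 20 mm above where the handle stop lies.
- I kept the handle pressed with closed fingertips.

**Last checks:**

| Check | Measured | Expected |
|---|---|---|
| Saddle position relative to the lift mark | within about 2–3 mm, about the measuring noise | centred |
| Cross movement in the top view | 3.0 px | 2.8 px for a 22 mm lift |
| Rack top height | 0.166–0.170 m | 0.166 m |
| Push on the handle | steady 14–15 N | up to 7 N to move the rail |

In the last pictures the disc, toy block and screwdriver were where they started. I did not compare the other bystanders one by one.

**Problems along the way:**
- **Re-grip:** the first grip ran the last joint to its range limit. The reading was 3.1406 against the stated 3.14, so it touched or very slightly passed the rounded figure. I set the jack down, turned the gripper half a turn and gripped again.
- **Tool tilt:** the tool drifted by up to about 4° between moves, and I left it uncorrected.

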